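Hook out the candle tray and complete the table wreath

ROBOT

A 7-joint arm with a two-finger parallel gripper is mounted at the origin on the work surface. World frame = base frame: x ahead of the robot, y to its left, z up, the work surface at z = 0. Lengths are in mm, angles in rad, forces in N, time in s.
With the tool pointing down it reaches from about 350 to 900 mm from the base axis. Payload 8.1 kg.
Tool frame: the origin (TCP) lies midway between the tips of the shut fingers; the grasp point (between the pads) lies 19 mm behind it; x points along the fingers, y is the direction in which the jaws open and shut, and the axes are right-handed (so a half turn about x gives the same grasp; the last joint's range is limited). The gripper opens to 85 mm and grips with 20 to 120 N. Pads are 22 mm wide; open, the fingers measure 114 mm over their backs; the gripper's body (76 mm by 85 mm) begins 54 mm behind the grasp point. The pads swing forward as they close: fully open they stand 13 mm farther back than shut.
Start: joints at [1.177, 0.434, 0.025, 1.573, -0.012, 1.134, -0.075], TCP at [179.175, -598.781, 208.223] pointing down, gripper open.
Joint ranges: [-2.62, 2.62], [-0.44, 2.09], [-1.27, 1.32], [0.08, 2.57], [-1.32, 4.46], [0.12, 2], [-2.74, 2.74]. Speed limits (rad/s): [2.22, 2.22, 3.01, 3.01, 3.14, 3.14, 3.14].

INTERFACE

Orientations are given as a 3x3 rotation matrix whose columns are the frame's x, y, z axes.
In Python, from station import r gives the robot as it stands.
- The arm moves only by the tool play_rows, never from a script. Its argument "commands" is a list that holds one entry, the list of rows, each a list of 7 numbers: the turn, a rotation vector about the tool's x, y, z in units of 8 degrees (1.0 is 8 degrees), then the shift along the tool's x, y, z in units of 50 mm (1.0 is 50 mm), then the finger opening in mm, from 0 to 85.4. In form: [[[ax, ay, az, x, y, z, gripper], ...]]. A call has 1 to 20 rows; each row is the pose to reach, as a shift and turn from the pose measured when the call began, along the tool's axes at that moment; what a row does not reach only later rows make up. A row lasts 1/8 s, in which the tool goes at most 62.5 mm and 10.7 degrees, less where a joint would pass 70% of its speed; a pose out of reach is approached as far as the arm can. A call with a gripper value outside its range is refused whole. The fingers move at their own pace and stop on an object; "newtons" is the grip in N (left out, the last holds). Time passes only in rows, so rows that repeat a pose let the fingers close. It gives the time, the measured TCP pose, the force and the opening at its end, in the units of the state.
- r.sense(): the state, without advancing time (a new reading comes with each control period).
- r.grab_frame(name): name is "side" or "top"; returns (picture, depth): 480x640x3 uint8, red, green, blue; 480x640 float32, mm along the optical axis (not along the pixel's ray), 0 where there is no reading.
- r.camera_model(name): a dict with "fx", "fy", "cx", "cy" (pixels), "k1" (the pictures are not rectified: a ray, as slopes to the right and down, at radius r is drawn at 1 + k1 r^2 times it, then the intrinsics apply), "R" (3x3) and "t" (3): a world point X has camera coordinates R X + t. Camera axes: x right, y down, z forward; pixel columns grow to the right and rows downward; lengths in mm; the calibration is good to about 2 mm. A picture is of the moment at which its call begins. camera_model takes no time and is no camera call.
- r.finish_job(): hands the job in, once; it reports no verdict.
The state is a dict: "t": time; "joint_pos": joint angles; "qvel": joint speeds; "joint_efforts": joint torques, N m; "ee_pos": TCP position; "tool_rot": TCP orientation; "contact_force": force on the tool from outside, world axes, zero at the start; "moment": the same for the moment, N m; "opening": opening from 0.0 (shut) to 1.0 (fully open).
Only numpy, scipy, OpenCV 4.12 (cv2) and the standard library are available. Lean on these libraries where they do the work, as an engineer would, in place of code of your own. Each camera call takes 0.05 s, during which the arm holds its last target.

TASK

Use the hooked rod to catch the steel eye of the little tray under the riser shelf and draw the tray out until it stops, then set the rod down on the table clear of the shelf, tray and wreath. Take the candle out of the tray and lower it upright into the wreath's empty cup, letting go only once it stands in the cup. Do not pull the tray with the fingers, and leave the pine cone, the wire spool and the tin where they are.

Things in the scene. Friction and masses are not known exactly. Their poses are not given: they have to be found in the camera images.
- hook_grip (a point): Centre of the grip of the loose hooked rod (130 g), 64 mm above the table. Rod's frame: x = where the rod points, y sideways, z up; it starts level on the table. The grip is a wooden bar 16 mm thick (y), 18 mm deep, raked 45 degrees: it rises backwards along (-0.707, 0, 0.707), 38 mm of it beyond this point and 29 mm free below it. Lean the gripper back along it: shelf stock stands above the work.
- hook_tip (a point): Lowest point of the rod's hooked end, on the table at the start: 99.6 mm ahead (+x) of and 63.6 mm below hook_grip in the rod's frame. The hooked end is a vertical 7 mm round steel bar; 24 mm above this point it meets the level 7 mm rod, which runs back to the heel.
- riser: Fixed plywood riser shelf. Origin on the table under its middle; open front faces its -x, y runs along the front. Board 260 (x) by 300 mm (y), underside 100 mm, top 118 mm above the table; posts 30 by 25 mm at the corners, 250 mm clear between the front ones. Boxes and a jar stand fixed along the front of its top, from 5 mm behind the front edge, up to 215 mm above the table.
- tray (a joint): How far the tray is drawn out along the shelf's -x, in m: 0 at the start, 0.155 against its stop. It slides with about 2 N of friction and stays where it is left; nothing else holds it.
- eye (a point): Centre of the tray's eye, a level steel ring of 6 mm round bar with a 28 mm hole (hole axis vertical), 30 mm above the table on the middle of the tray's front; at the start 75 mm behind the shelf's front edge, hidden beneath the board. It moves with the tray; its axes are the shelf's.
- candle_mid (a point): Centre of the loose ivory electric candle (about 140 g), an upright cylinder 44 mm wide, 65 mm high; z is its axis. It stands on the tray's floor, 12 mm above the table, 55 mm behind the eye, in a ring 10 mm high. With the tray out its centre is 25 mm ahead of the shelf's front edge: an upright wide gripper would strike the shelf, so lean it back 20 to 45 degrees.
- cup (a point): Centre of the floor of the wreath's one empty cup: 30 mm above the table, cup 52 mm wide inside, rim 14 mm above this floor. It points along its own +x away from the wreath's centre, which is 75 mm away along -x.
- wreath: Fixed table wreath of fir, 210 mm wide, about 60 mm high with its cones; origin on the table at its centre. Three cups stand 75 mm from the centre, at 0 (the empty one), 120 and 240 degrees from its x axis; the latter two hold fixed candles of the same size, tops 95 mm above the table.
- pinecone_mid (a point): Centre of the loose pine cone, 54 mm wide, 56 mm high, standing on the table. Leave alone.
- spool_mid (a point): Centre of the loose wire spool, 54 mm wide, 42 mm high, standing on the table. Leave alone.
- tin_mid (a point): Centre of the loose small tin, 56 mm wide, 55 mm high, standing on the table. Leave alone.
- hook_heel (a point): Middle of the underside of the rod's wooden heel block, 55 mm (x) by 50 mm (y) by 30 mm high, in which handle and steel rod are set; 32 mm ahead of and 64 mm below hook_grip. The rod stands steadily by itself on heel and tip.
- ledge_edge (a point): Middle of the shelf board's front edge, at its underside, 100 mm above the table; axes as the shelf's.
- tray_front (a point): Middle of the top of the tray's front wall, 42 mm above the table, 20 mm behind the eye's centre. The wall is 90 mm wide; the tray's side walls are only 20 mm above the table. Moves with the tray.
Things that resemble listed ones, but are neither listed nor needed, are in the scene too. What is shaped like the part that bears hook_grip but blue or red is not meant.

How it is judged:
By the outcome, as a careful person would: the job done as asked, in the order asked, and still so for the second after the job is handed in, with the robot touching nothing.
It also fails if it takes over 70 s, if anything falls off the work surface, if the arm or the gripper's body presses on something with over 40 N, if the wrist force passes 120 N, or if a joint passes its speed limit or range.

## Working session

There is one attempt and no reset: what is moved stays moved. The work goes in short steps, Python scripts to look and compute and a tool call to move; the robot and the scene stay as the last step left them, time stands still between calls to the robot, and variables do not carry over. Pictures are saved under pics/ and viewed, and the job is handed in when it is done.

Besides the shell and the picture viewer there is one more tool, called in YAML: its name, and indented under it one key for each argument. play_rows: Moves the arm, as the interface text tells. Its arguments: {"type":"object","properties":{"commands":{"type":"array","items":{"type":"array","items":{"type":"array","items":{"type":"number"}}}},"newtons":{"type":"number"}},"required":["commands"]}

```bash
ls; mkdir -p pics; python3 - <<'E'
from station import r
import cv2,numpy as np
s=r.sense();print({k:np.round(v,3).tolist() for k,v in s.items()})
for n in("side","top"):
    p,d=r.grab_frame(n);cv2.imwrite(f"pics/{n}0.png",p[:,:,::-1]);np.save(f"pics/{n}0_d.npy",d);np.save(f"pics/{n}0_p.npy",p)
    print(n,r.camera_model(n))
E
```

```text
pics
{'t': 0.0, 'joint_pos': [1.177, 0.435, 0.025, 1.574, -0.012, 1.134, -0.075], 'qvel': [-0.0, -0.001, -0.001, -0.001, -0.0, -0.0, 0.0], 'joint_efforts': [-0.0, -67.046, 1.025, -31.621, 0.015, 0.012, 0.0], 'ee_pos': [179.007, -598.255, 207.41], 'tool_rot': [[-0.001, 0.287, -0.958], [0.001, -0.958, -0.287], [-1.0, -0.002, 0.0]], 'contact_force': [-0.044, -0.059, -0.226], 'moment': [-0.003, -0.011, 0.05], 'opening': 0.997}
side {'fx': 595.0764894610687, 'fy': 595.0764894610687, 'cx': 309.0863584759399, 'cy': 227.25287254298826, 'k1': -0.1001122444703181, 'R': array([[-0.57789606,  0.8160632 ,  0.00877446],
       [ 0.74435923,  0.53146612, -0.40431806],
       [-0.33461242, -0.22712246, -0.91457636]]), 't': array([ 295.14199163, -295.1382111 , 1381.0826151 ])}
top {'fx': 481.41367924219924, 'fy': 481.41367924219924, 'cx': 325.90145209282946, 'cy': 235.4870123626747, 'k1': 0.027239715531224735, 'R': array([[-0.01054448, -0.99991658,  0.00745909],
       [-0.98402848,  0.00905074, -0.17778085],
       [ 0.17769851, -0.00921456, -0.98404183]]), 't': array([ -41.72246049,  457.89246165, 1044.29995183])}
```

View pics/side0.png

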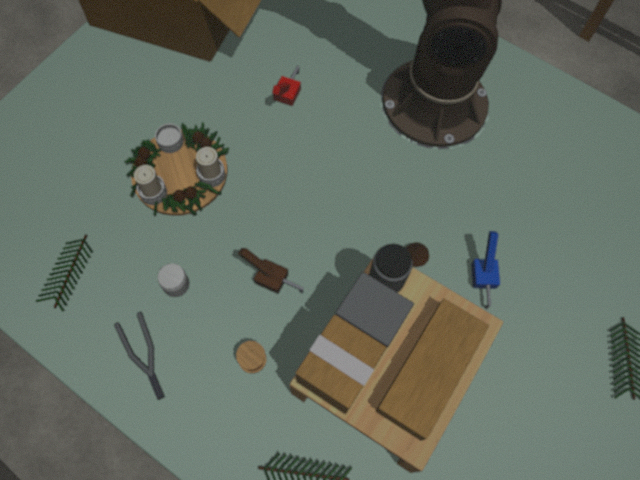

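View pics/top0.png

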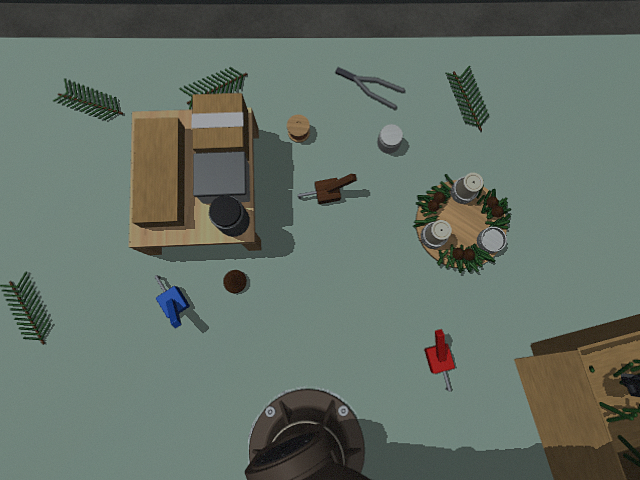

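Side: brown rod at about (265,270), pointing to (300,290) toward the shelf; wreath (178,170) with its empty cup at (170,138). The riser's open front faces the rod. Top: brown rod (330,190), blue (172,303) and red (440,357) lookalikes. The brown (wooden) one fits.

```bash
cat > h.py <<'E'
import numpy as np,cv2
from station import r
CM={n:r.camera_model(n) for n in("side","top")}
def ray(n,u,v):
    c=CM[n];x=(u-c["cx"])/c["fx"];y=(v-c["cy"])/c["fy"]
    a,b=x,y
    for _ in range(20):
        k=1+c["k1"]*(a*a+b*b);a,b=x/k,y/k
    R=np.array(c["R"]);o=-R.T@c["t"];return o,R.T@np.array([a,b,1.])
def onz(n,u,v,z):
    o,d=ray(n,u,v);return o+d*(z-o[2])/d[2]
def atd(n,u,v,dep):
    o,d=ray(n,u,v);return o+d*dep
def proj(n,X):
    c=CM[n];X=np.array(c["R"])@X+c["t"];a,b=X[:2]/X[2];k=1+c["k1"]*(a*a+b*b)
    return np.array([c["fx"]*a*k+c["cx"],c["fy"]*b*k+c["cy"]])
def tri(u1,u2):
    o1,d1=ray("side",*u1);o2,d2=ray("top",*u2)
    d1=d1/np.linalg.norm(d1);d2=d2/np.linalg.norm(d2)
    A=np.stack([d1,-d2],1);s=np.linalg.lstsq(A,o2-o1,rcond=None)[0]
    p,q=o1+s[0]*d1,o2+s[1]*d2;return (p+q)/2,np.linalg.norm(p-q)
def cloud(n,d):
    c=CM[n];v,u=np.mgrid[:480,:640]
    pts=np.stack([u,v],-1).reshape(-1,1,2).astype(float)
    K=np.array([[c["fx"],0,c["cx"]],[0,c["fy"],c["cy"]],[0,0,1]])
    un=cv2.undistortPoints(pts,K,np.array([c["k1"],0,0,0.])).reshape(480,640,2)
    P=np.dstack([un,np.ones((480,640))])*d[...,None]
    return (P-c["t"])@np.array(c["R"])
def crop(p,x0,y0,w,h,f,name):
    cv2.imwrite(name,cv2.resize(p[y0:y0+h,x0:x0+w,::-1],None,fx=f,fy=f,interpolation=cv2.INTER_CUBIC))
E
python3 - <<'E'
from h import *
S=np.load("pics/side0_p.npy");T=np.load("pics/top0_p.npy")
a=cv2.resize(S[225:315,220:320],None,fx=5,fy=5,interpolation=2);b=cv2.resize(T[160:220,285:375],None,fx=4,fy=5,interpolation=2)
m=np.zeros((450,800,3),np.uint8);m[:450,:500]=a;m[:300,500:800]=b[:,:300];cv2.imwrite("pics/rod0.png",m[:,:,::-1])
crop(S,110,110,140,110,5,"pics/wr0.png")
C=cloud("side",np.load("pics/side0_d.npy"));Ct=cloud("top",np.load("pics/top0_d.npy"))
for u,v in[(60,300),(300,60),(440,330)]:print("table",C[v,u].round(1))
# riser board: z~118
for n,c in(("side",C),("top",Ct)):
    mk=(abs(c[...,2]-118)<6)&(c[...,0]>400)&(c[...,1]>0);P=c[mk];print(n,len(P),P[:,2].mean(),cv2.minAreaRect(P[:,:2].astype(np.float32)))
    # wooden rod bits: list high points
E
```

```text
table [ 8.583e+02 -3.701e+02  4.000e-01]
table [  89.4 -325.2    3.6]
table [522.6 275.5 168.2]
side 8618 117.49149172774942 ((579.3024291992188, 239.63577270507812), (302.40447998046875, 260.1908874511719), 2.0731797218322754)
top 4843 117.52863553601857 ((577.880615234375, 240.7496337890625), (301.3669738769531, 261.5678405761719), 1.9986467361450195)
```

View pics/rod0.png

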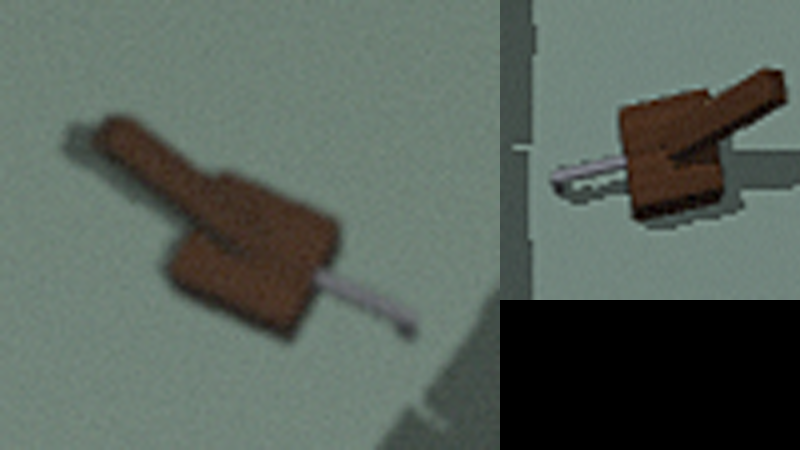

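View pics/wr0.png

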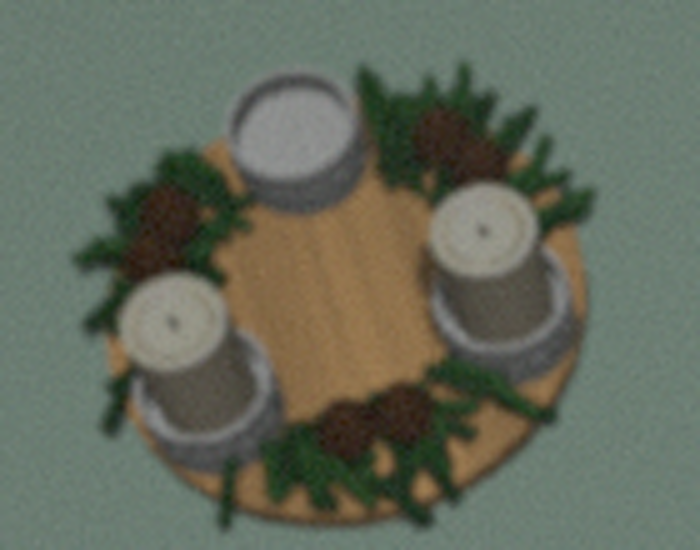

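```bash
python3 - <<'E'
from h import *
for n in("side","top"):
    P=np.load(f"pics/{n}0_p.npy");C=cloud(n,np.load(f"pics/{n}0_d.npy"))
    hsv=cv2.cvtColor(P,cv2.COLOR_RGB2HSV)
    b=(hsv[...,0]<14)&(hsv[...,1]>80)&(hsv[...,2]<120)
    box=np.zeros((480,640),bool)
    if n=="side":box[240:300,230:300]=1
    else: box[170:206,310:360]=1
    b&=box
    Q=C[b]; 
    t=Q[(abs(Q[:,2]-30)<3.5)]; print(n,b.sum(),"heeltop",len(t),cv2.minAreaRect(t[:,:2].astype(np.float32)),t[:,:2].mean(0))
    g=Q[Q[:,2]>40];print("grip",len(g),g.mean(0).round(1),g[:,2].max())
    u,s,vt=np.linalg.svd(g-g.mean(0));print(vt[0].round(3))
    hi=g[g[:,2]>80];print("top pts",hi.mean(0).round(1),len(hi))
u=(302,289.5);w=(299,196)
print("tip tri",tri(u,w),onz("side",*u,24),onz("top",*w,24))
E
```

```text
side 500 heeltop 280 ((573.7046508789062, -48.914276123046875), (46.49449157714844, 53.59825897216797), 12.408865928649902) [573.65264455 -43.8521683 ]
grip 166 [578.7 -72.7  74.7] 1141.1860843599998
[0.241 0.233 0.942]
top pts [585.7 -88.8 108.3] 53
top 525 heeltop 272 ((568.5542602539062, -50.6074333190918), (48.715641021728516, 53.77085876464844), 8.97227954864502) [566.5456401  -46.57777405]
grip 193 [571.6 -79.8  76.5] 1109.3505631017053
[-0.268 -0.003  0.963]
top pts [572.9 -98.1 103.2] 71
tip tri (array([557.62737894,  15.77053074,  11.73307334]), np.float64(0.13567353569191595)) [560.80241417  18.15568445  24.        ] [554.38072412  15.12838875  24.        ]
```

```bash
python3 - <<'E'
from h import *
q=[onz("top",*p,30)[:2].round(1) for p in[(315,181.4),(337,178.4),(340.5,197.5),(318.25,201.6)]];print(q,np.mean(q,0))
S=np.load("pics/side0_p.npy");T=np.load("pics/top0_p.npy")
crop(S,235,235,75,60,10,"pics/rodS.png");crop(T,295,165,65,50,12,"pics/rodT.png")
# candle tops & cup for calibration cross-check
E
```

```text
[array([587.5, -22.4]), array([594.3, -73.6]), array([548.4, -81. ]), array([539.1, -29.5])] [567.325 -51.625]
```

View pics/rodS.png

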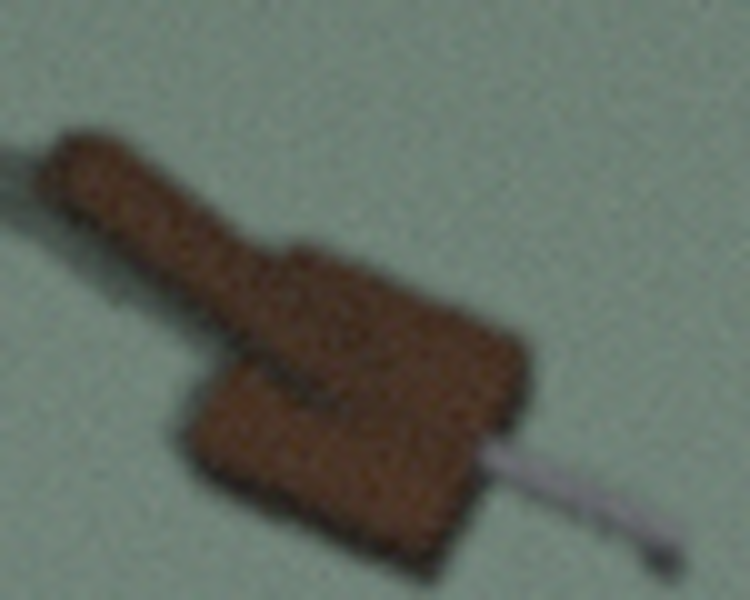

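View pics/rodT.png

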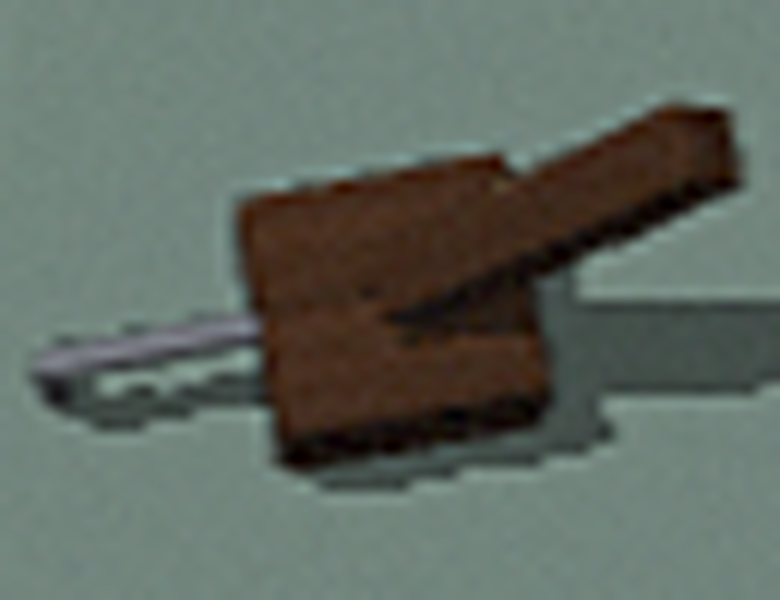

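```bash
python3 - <<'E'
from h import *
fT=lambda x,y:(295+x/12-.46,165+y/12-.46)
fS=lambda x,y:(235+x/10-.45,235+y/10-.45)
def rep(n,f,cs):
    q=np.array([onz(n,*f(*c),30)[:2] for c in cs]);m=q.mean(0)
    d=(q[0]+q[3]-q[1]-q[2]);print(n,q.round(1).tolist(),m.round(1),"hd",np.degrees(np.arctan2(d[1],d[0])).round(1),"L",np.linalg.norm(d)/2,"W",np.linalg.norm(q[0]+q[1]-q[2]-q[3])/2)
rep("top",fT,[(240,203),(500,158),(548,395),(285,437)])
rep("side",fS,[(525,345),(300,243),(190,432),(430,555)])
print("bend",onz("top",*fT(42,365),24),onz("side",*fS(675,545),24))
print("rodroot",onz("top",*fT(262,328),24),onz("side",*fS(485,450),24))
print("gripend tri",tri(fS(90,160),fT(705,140)))
C=cloud("top",np.load("pics/top0_d.npy"));Cs=cloud("side",np.load("pics/side0_d.npy"))
print(C[175:180,350:355].reshape(-1,3).round(0)[::4]);print(Cs[250:253,242:246].reshape(-1,3).round(0)[::3])
E
```

```text
top [[587.3, -21.3], [596.0, -71.8], [548.5, -80.4], [540.6, -29.6]] [568.1 -50.8] hd 99.3 L 51.276787110610435 W 47.843884567209074
side [[545.1, -29.5], [553.7, -78.8], [598.1, -72.4], [591.0, -18.9]] [572.  -49.9] hd 98.7 L 52.003159556606086 W 45.949398835171536
bend [556.90018018  17.35663132  24.        ] [559.99231755  17.69716954  24.        ]
rodroot [563.94870506 -25.30795405  24.        ] [565.80403954 -24.324942    24.        ]
gripend tri (array([ 580.04597689, -106.14845961,   89.8358494 ]), np.float64(2.8792177783848243))
[[ 583. -100.   92.]
 [ 584. -109.   87.]
 [ 580. -107.   95.]
 [ 579. -105.   89.]
 [ 575. -102.   96.]
 [ 573. -100.   94.]
 [ 575. -109.   89.]]
[[ 581. -107.   93.]
 [ 579. -100.   99.]
 [ 581. -102.   95.]
 [ 584. -102.   96.]]
```

Everything on the rod agrees (bend z=24 at about (558,17), grip end z≈90, heel 51×47): hook_grip ≈ (575,-82,64), heading ≈ 99.5°. I'll work out the approach and the cup position next.

```bash
cat >> h.py <<'E'
from scipy.spatial.transform import Rotation as Ro
def rot(head_deg,lean_deg,flip=1):
    h=np.radians(head_deg);l=np.radians(lean_deg)
    x=np.array([np.sin(l)*np.cos(h),np.sin(l)*np.sin(h),-np.cos(l)])
    y=-flip*np.array([-np.sin(h),np.cos(h),0]);return np.stack([x,y,np.cross(x,y)],1)
def row(p,R,s=None):
    s=s or r.sense();R0=np.array(s["tool_rot"]);p0=np.array(s["ee_pos"])
    w=Ro.from_matrix(R0.T@R).as_rotvec(degrees=True)/8
    return np.r_[w,R0.T@(np.asarray(p)-p0)/50].round(3).tolist()
def st():
    s=r.sense();R=np.array(s["tool_rot"]);print("t",round(float(s["t"]),2),"p",np.round(s["ee_pos"],1),"x",R[:,0].round(3),"y",R[:,1].round(3),"F",np.round(s["contact_force"],1),"op",round(float(s["opening"]),3),"q",np.round(s["joint_pos"],2));return s
E
python3 - <<'E'
from h import *
# wreath cup: rims
S=np.load("pics/side0_p.npy");T=np.load("pics/top0_p.npy")
crop(T,405,165,115,115,5,"pics/wrT.png")
R=rot(99.5,45);xt=R[:,0]
g=np.array([575,-82,64.]);p=g+13*xt;print(R.round(3),p)
print("up",row([300,-450,300],rot(60,15)))
print("hi",row(p-150*xt+np.array([0,0,60]),R)); print("pre",row(p-90*xt,R))
E
```

```text
[[-0.117  0.986  0.117]
 [ 0.697  0.165 -0.697]
 [-0.707 -0.    -0.707]] [573.48281834 -72.93367992  54.80761184]
up [-5.388, 1.781, -0.699, -1.847, -2.15, -3.168]
hi [-9.782, 4.584, -4.042, -0.26, -5.7, -10.306]
pre [-9.782, 4.584, -4.042, 1.789, -6.539, -10.412]
```

View pics/wrT.png

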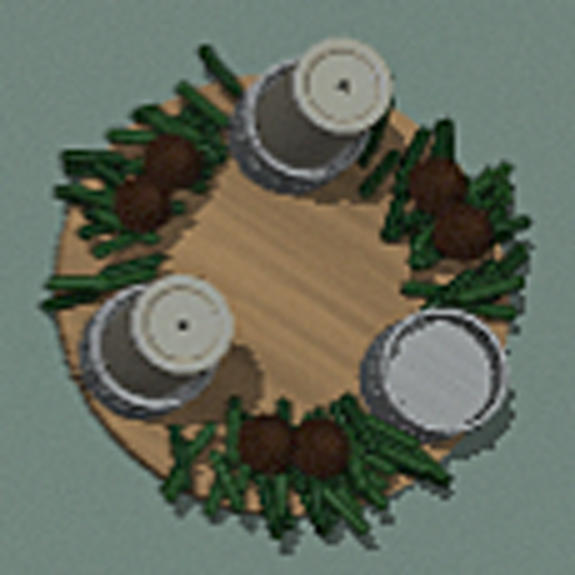

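play_rows:
  commands:
    - [[-1,0.4,-0.2,-1.85,-0.5,-1,40],[-2,0.8,-0.4,-1.85,-1,-2,40],[-3.5,1.2,-0.6,-1.85,-2.1,-3.2,40],[-4.5,1.7,-0.9,-1.85,-2.6,-4.3,40],[-5.4,2.2,-1.3,-1.85,-3.3,-5.5,40],[-6.2,2.7,-1.9,-1.6,-4,-6.7,40],[-7,3.2,-2.4,-1.2,-4.6,-7.8,40],[-7.9,3.6,-3,-0.8,-5.1,-8.8,40],[-8.8,4.1,-3.5,-0.5,-5.5,-9.6,40],[-9.78,4.58,-4.04,-0.26,-5.7,-10.3,40],[-9.78,4.58,-4.04,-0.26,-5.7,-10.3,40],[-9.78,4.58,-4.04,-0.26,-5.7,-10.3,40],[-9.78,4.58,-4.04,-0.26,-5.7,-10.3,40],[-9.78,4.58,-4.04,-0.26,-5.7,-10.3,40]]
  newtons: 60

```text
t: 1.85
ee_pos: [590.1, -179.5, 222.3]
tool_rot: [[-0.114, 0.987, 0.116], [0.695, 0.162, -0.7], [-0.71, 0.001, -0.704]]
contact_force: [-0.2, -0.4, 0.2]
opening: 0.469
```

```bash
python3 - <<'E'
from h import *
st()
a=onz("top",494,239.4,44)[:2];b=onz("side",169.4,136.6,44)[:2];print("cup",a,b,tri((169.4,136.6),(494,239.4)))
for u,w in[((145,174.4),(473.6,182.2)),((206.8,156),(441.6,230))]:print(onz("top",*w,95)[:2],onz("side",*u,95)[:2],tri(u,w))
R=rot(99.5,45);xt=R[:,0];p=np.array([575,-82,64.])+13*xt
print("pre",row(p-70*xt,R),"goal",row(p,R))
E
```

```text
t 1.85 p [ 590.1 -179.5  222.3] x [-0.114  0.695 -0.71 ] y [0.987 0.162 0.001] F [-0.2 -0.4  0.2] op 0.469 q [ 0.79  0.82 -0.49  1.2  -0.31  1.62  0.58]
cup [ 444.55769997 -423.34488347] [ 451.57303539 -414.63366203] (array([ 446.23817184, -426.75022295,   27.88773112]), np.float64(4.941507572191067))
[ 563.01126096 -369.50305635] [ 566.6336739  -366.22149166] (array([ 564.81897025, -371.19133683,   87.66325585]), np.float64(1.480033307406604))
[ 457.42252515 -294.16806771] [ 461.1886365  -291.25308818] (array([ 458.58021941, -295.5071592 ,   87.61835988]), np.float64(1.129847783168946))
pre [-0.012, 0.026, -0.018, 2.498, 0.018, 0.834] goal [-0.012, 0.026, -0.018, 3.898, 0.015, 0.829]
```

play_rows:
  commands:
    - [[0,0.03,-0.02,1.0,0,0.83,40],[0,0.03,-0.02,1.8,0,0.83,40],[0,0.03,-0.02,2.5,0,0.83,40],[0,0.03,-0.02,2.5,0,0.83,40],[0,0.03,-0.02,2.5,0,0.83,40]]

```text
t: 2.48
ee_pos: [581.2, -123.4, 105.5]
tool_rot: [[-0.115, 0.987, 0.115], [0.697, 0.162, -0.699], [-0.708, -0.0, -0.706]]
contact_force: [0.2, -0.0, 1.0]
opening: 0.47
```

```bash
python3 - <<'E'
from h import *
st()
for n,b in(("side",(215,210,110,90)),("top",(290,150,110,80))):
    p,d=r.grab_frame(n);crop(p,*b,6,f"pics/pre_{n}.png")
R=rot(99.5,45);xt=R[:,0];p=np.array([575,-82,64.])+13*xt
print("goal",row(p,R))
E
```

```text
t 2.48 p [ 581.2 -123.4  105.5] x [-0.115  0.697 -0.708] y [ 0.987  0.162 -0.   ] F [ 0.2 -0.   1. ] op 0.47 q [ 0.77  0.88 -0.5   1.41 -0.3   1.36  0.64]
goal [-0.014, 0.013, -0.017, 1.44, 0.006, -0.011]
```

View pics/pre_side.png

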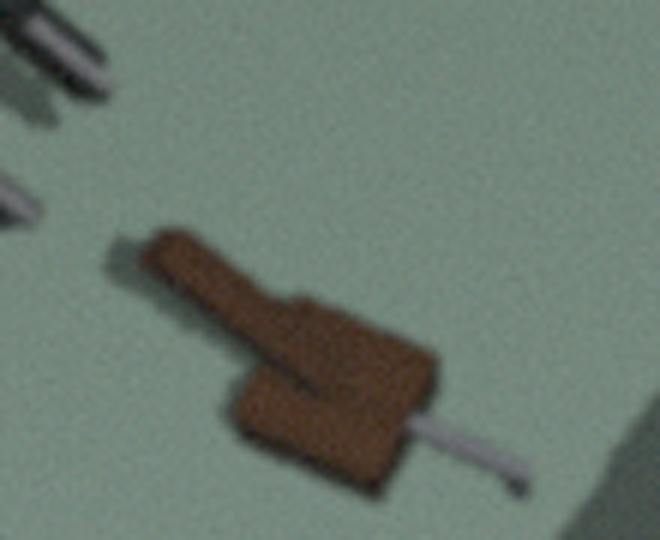

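View pics/pre_top.png

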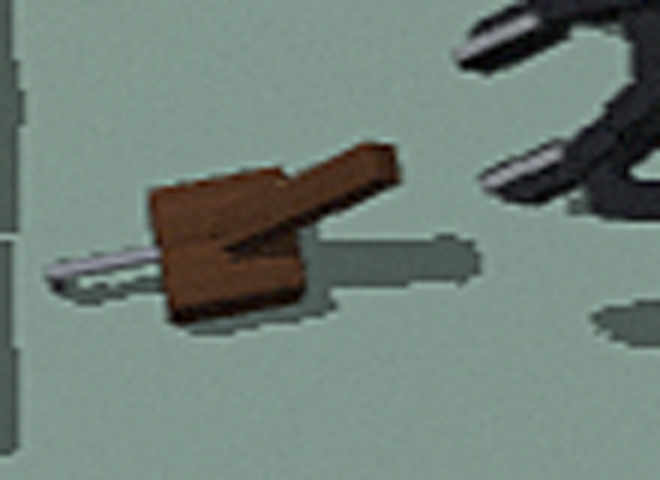

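```bash
python3 - <<'E'
from h import *
p=np.array([581.2,-123.4,105.5]);print(proj("side",p),proj("top",p),tri((226.7,235.3),(369.2,170)))
for q in("side","top"):
  for s in(-1,1):
    y=np.array([.987,.162,0]);x=np.array([-.115,.697,-.708]);print(q,proj(q,p+s*24*y-3*x))
E
```

```text
[234.43153297 242.79133133] [361.0876542  173.76013299] (array([ 582.99287415, -138.56573721,  124.69562965]), np.float64(1.4153213861984997))
side [239.44755786 231.38906606]
side [227.11525088 252.57165729]
top [364.18698196 183.85033379]
top [360.08460589 162.82981898]
```

```bash
python3 - <<'E'
from h import *
p,d=r.grab_frame("top");C=cloud("top",d)
x=np.array([-.115,.697,-.708]);y=np.array([.987,.162,0]);z=np.cross(x,y);T=np.array([581.2,-123.4,105.5])
Q=(C-T)@np.stack([x,y,z],1)
m=(abs(Q[...,1])<60)&(abs(Q[...,2])<25)&(Q[...,0]>-90)&(Q[...,0]<30)&(C[...,2]>50)
q=Q[m];print(len(q))
for a in range(-90,30,6):
    k=q[(q[:,0]>=a)&(q[:,0]<a+6)]
    if len(k):print(a,len(k),k[:,1].min().round(),k[:,1].max().round(),np.median(k[:,2]).round(),np.median(np.abs(k[:,1])).round(1))
crop(p,340,140,80,60,10,"pics/fing.png")
E
```

```text
685
-90 84 -57.0 56.0 -11.0 43.8
-84 124 -54.0 54.0 -9.0 38.3
-78 101 -53.0 51.0 -11.0 34.7
-72 57 -48.0 45.0 -11.0 30.1
-66 39 -37.0 35.0 -9.0 23.9
-60 35 -34.0 32.0 -7.0 23.6
-54 50 -35.0 32.0 -8.0 25.9
-48 43 -35.0 32.0 -8.0 26.4
-42 43 -35.0 32.0 -8.0 25.6
-36 34 -33.0 32.0 -8.0 24.2
-30 20 -31.0 25.0 -7.0 21.6
18 36 -7.0 8.0 -1.0 4.4
24 19 -7.0 8.0 -8.0 4.9
```

View pics/fing.png

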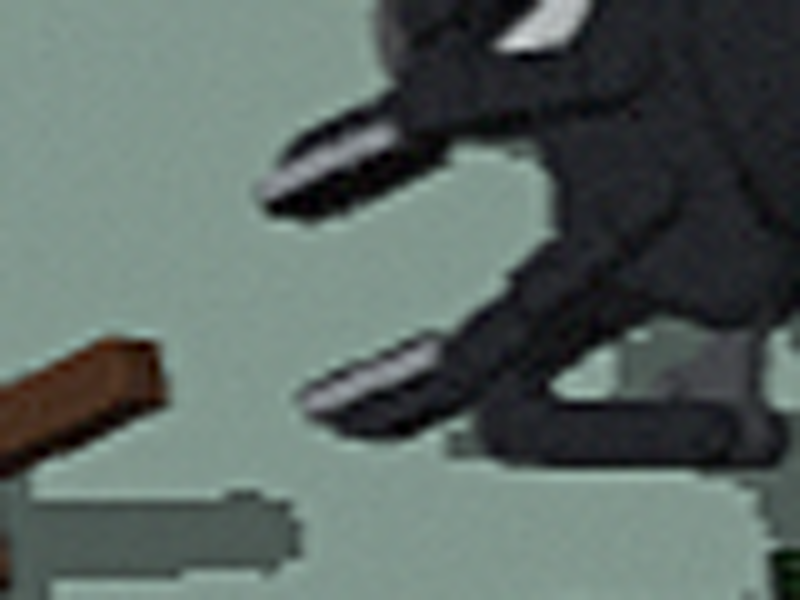

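play_rows:
  commands:
    - [[0,0,0,0.5,0,0,40],[0,0,0,1.0,0,0,40],[0,0,0,1.44,0,0,40],[0,0,0,1.44,0,0,40],[0,0,0,1.44,0,0,40]]

```text
t: 3.25
ee_pos: [574.0, -74.4, 55.0]
tool_rot: [[-0.113, 0.987, 0.115], [0.696, 0.161, -0.7], [-0.709, 0.001, -0.705]]
contact_force: [0.2, -0.2, 0.9]
opening: 0.472
```

```bash
python3 - <<'E'
from h import *
s=st()
p,d=r.grab_frame("top");crop(p,300,150,80,60,10,"pics/fing2.png")
C=cloud("top",d);R=np.array(s["tool_rot"]);Q=(C-s["ee_pos"])@R
m=(abs(Q[...,1])>14)&(abs(Q[...,1])<60)&(abs(Q[...,2])<16)&(Q[...,0]>-60)&(Q[...,0]<30)
q=Q[m]
for a in range(-60,30,6):
    k=q[(q[:,0]>=a)&(q[:,0]<a+6)]
    if len(k):print(a,len(k),k[:,1].min().round(),k[:,1].max().round(),np.median(k[:,2]).round())
p,d=r.grab_frame("side");crop(p,215,220,100,80,8,"pics/fing2s.png")
E
```

```text
t 3.25 p [574.  -74.4  55. ] x [-0.113  0.696 -0.709] y [0.987 0.161 0.001] F [ 0.2 -0.2  0.9] op 0.472 q [ 0.73  0.9  -0.51  1.52 -0.31  1.2   0.65]
-60 35 -35.0 31.0 -8.0
-54 32 -35.0 32.0 -8.0
-48 45 -35.0 32.0 -8.0
-42 32 -35.0 33.0 -8.0
-36 31 -34.0 32.0 -8.0
-30 15 -27.0 26.0 -9.0
-24 3 -27.0 20.0 -4.0
12 4 -21.0 21.0 14.0
18 18 -26.0 20.0 13.0
24 31 -25.0 24.0 9.0
```

View pics/fing2.png

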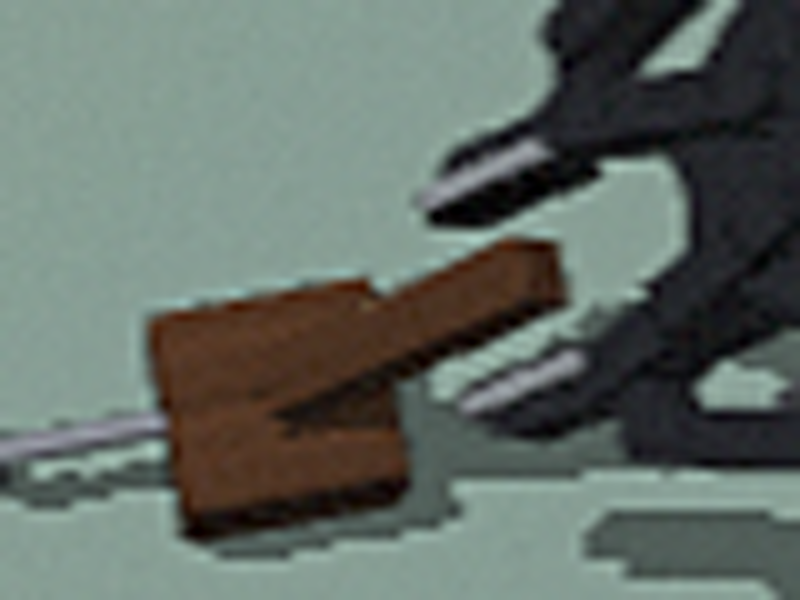

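View pics/fing2s.png

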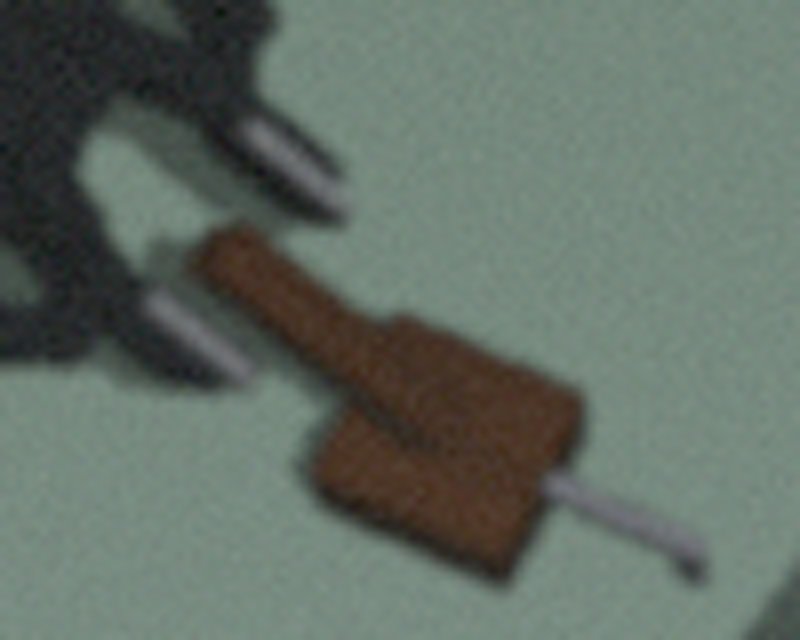

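Reported TCP lies about 25 mm ahead of the visible fingertips at this opening, in both cameras; fingers straddle the handle (top crop tips (425,205), (465,405)) so I'll go 20 mm deeper, which clears the heel either way.

play_rows:
  commands:
    - [[0,0,0,0.2,0,0,40],[0,0,0,0.4,0,0,40],[0,0,0,0.4,0,0,40],[0,0,0,0.4,0,0,5],[0,0,0,0.4,0,0,5],[0,0,0,0.4,0,0,5],[0,0,0,0.4,0,0,5],[0,0,0,0.4,0,0,5]]
  newtons: 80

```text
t: 4.35
ee_pos: [572.0, -60.8, 40.9]
tool_rot: [[-0.112, 0.987, 0.115], [0.696, 0.16, -0.7], [-0.709, 0.002, -0.705]]
contact_force: [0.9, -1.3, 2.8]
opening: 0.177
```

```bash
python3 - <<'E'
from h import *
s=st()
p,d=r.grab_frame("top");crop(p,290,150,80,60,10,"pics/g.png")
p,d=r.grab_frame("side");crop(p,215,220,100,80,8,"pics/gs.png")
E
```

```text
t 4.35 p [572.  -60.8  40.9] x [-0.112  0.696 -0.709] y [0.987 0.16  0.002] F [ 0.9 -1.3  2.8] op 0.177 q [ 0.72  0.91 -0.51  1.55 -0.31  1.16  0.66]
```

View pics/g.png

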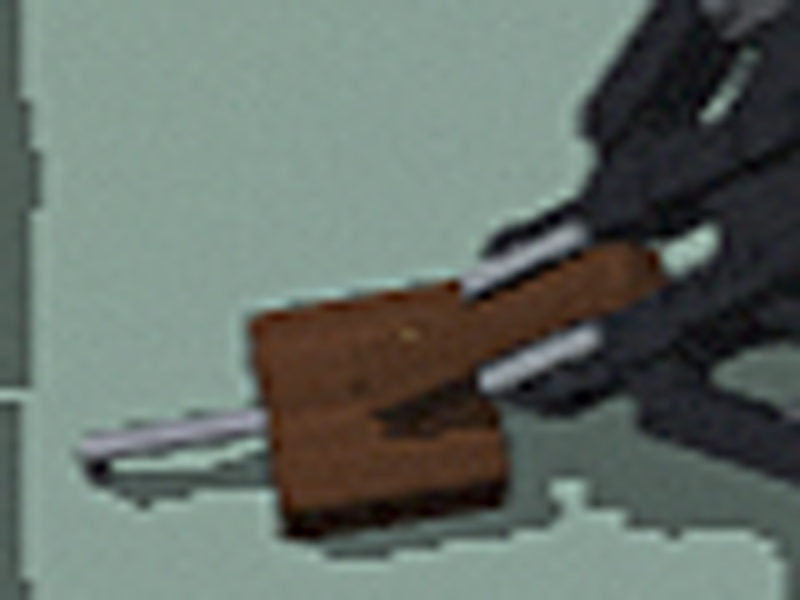

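View pics/gs.png

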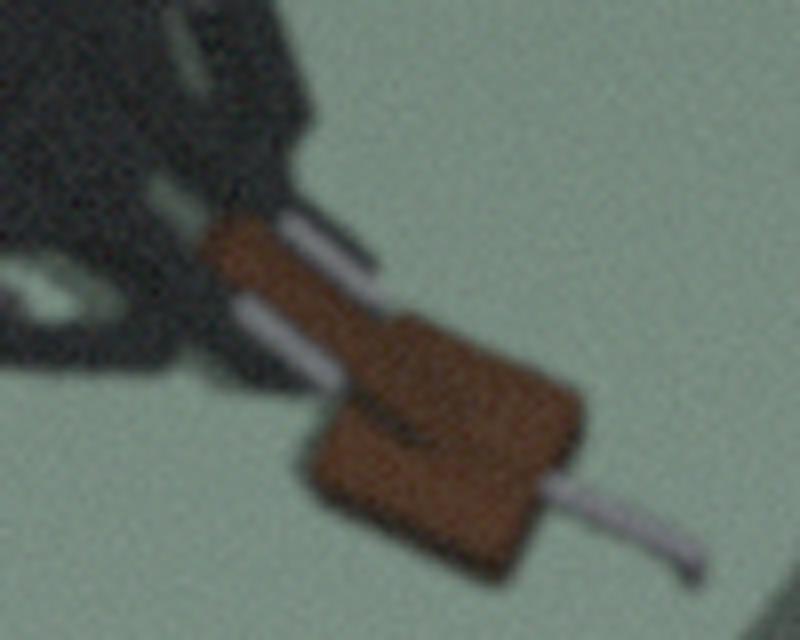

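```bash
cat >> h.py <<'E'
xr=np.array([-0.0356,0.9994,0]);yr=np.array([-0.9994,-0.0356,0])
edge=np.array([578.6,240.2,0])-130*xr
eye0=np.array([578.6,240.2,0])-55*xr
# tip in tool frame, from grasp moment
_R=np.array([[-0.112,0.987,0.115],[0.696,0.16,-0.7],[-0.709,0.002,-0.705]]);TIP=_R.T@(np.array([558.5,17.,0])-np.array([572.0,-60.8,40.9]))
def tcp_for_tip(tip,R):return np.asarray(tip)-R@TIP
Rr=rot(92.2+0,45)
E
python3 - <<'E'
from h import *
st();print("edge",edge,"eye",eye0,"TIP",TIP.round(1))
R=rot(99.2,45)
print("lift",row(tcp_for_tip([558.5,12,43],R),R))
a=eye0-110*xr;a[2]=43;print("front",row(tcp_for_tip(a,Rr),Rr))
E
```

```text
t 4.45 p [572.  -60.8  40.9] x [-0.112  0.696 -0.709] y [0.987 0.16  0.002] F [ 1.1 -3.1  2.7] op 0.18 q [ 0.72  0.91 -0.51  1.55 -0.31  1.16  0.66]
edge [583.228 110.278   0.   ] eye [580.558 185.233   0.   ] TIP [ 84.7  -1.  -27.2]
lift [0.012, 0.023, -0.006, -0.677, -0.014, -0.531]
front [0.632, 0.023, 0.611, 0.152, 0.509, -1.364]
```

play_rows:
  commands:
    - [[0,0.02,0,-0.33,0,-0.26,5],[0,0.02,0,-0.68,0,-0.53,5],[0.2,0.02,0.2,-0.4,0.16,-0.8,5],[0.42,0.02,0.4,-0.12,0.33,-1.1,5],[0.63,0.02,0.61,0.15,0.51,-1.36,5],[0.63,0.02,0.61,0.15,0.51,-1.36,5],[0.63,0.02,0.61,0.15,0.51,-1.36,5],[0.63,0.02,0.61,0.15,0.51,-1.36,5]]

```text
t: 5.45
ee_pos: [588.9, -5.3, 83.6]
tool_rot: [[-0.026, 0.999, 0.027], [0.706, 0.038, -0.707], [-0.708, 0.0, -0.706]]
contact_force: [0.4, -0.1, -1.3]
opening: 0.179
```

```bash
python3 - <<'E'
from h import *
s=st();R=np.array(s["tool_rot"]);tip=s["ee_pos"]+R@TIP;print("tip",tip)
p,d=r.grab_frame("top");crop(p,240,140,120,90,6,"pics/a.png")
b=tip+[0,0,27.5];print("bend top predicted top crop",(proj("top",b)-[240,140])*6)
p,d=r.grab_frame("side");crop(p,240,220,120,90,6,"pics/as.png")
print((proj("side",b)-[240,220])*6)
E
```

```text
t 5.45 p [588.9  -5.3  83.6] x [-0.026  0.706 -0.708] y [0.999 0.038 0.   ] F [ 0.4 -0.1 -1.3] op 0.179 q [ 0.7   0.82 -0.55  1.65 -0.41  1.05  0.55]
tip [584.94779012  73.68887835  42.82150821]
bend top predicted top crop [190.93237148 225.66356899]
[472.13719487 530.8210343 ]
```

View pics/a.png

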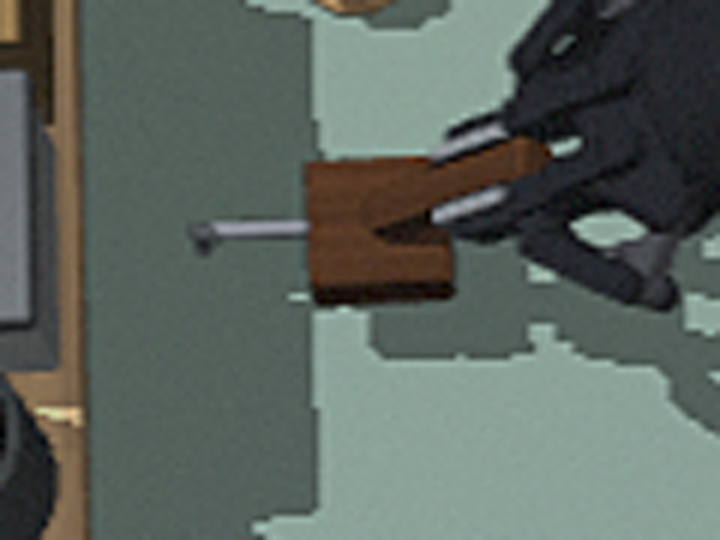

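View pics/as.png

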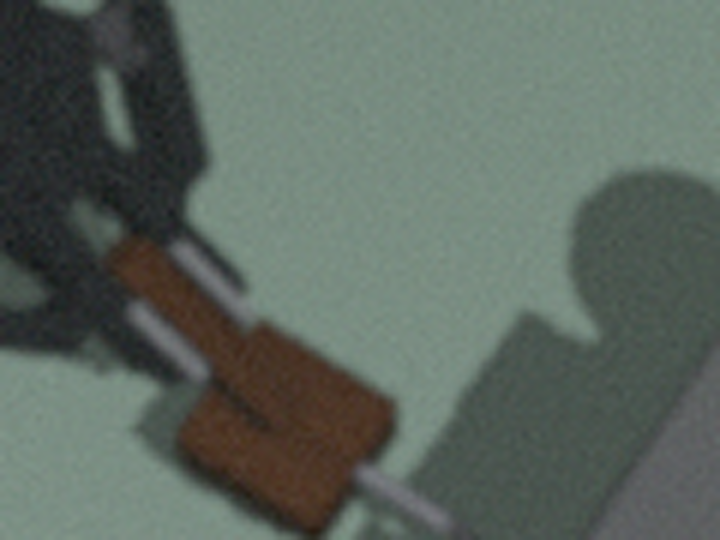

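```bash
python3 - <<'E'
from h import *
p,d=r.grab_frame("top");C=cloud("top",d)
for (x,y) in[(330,190),(420,175),(340,270),(430,270)]:
    u,v=240+x//6,140+y//6;print((x,y),np.median(C[v-2:v+3,u-2:u+3].reshape(-1,3),0).round(1))
u=int(240+260/6);v=int(140+230/6);print(C[v-1:v+2,u-4:u+5].reshape(-1,3)[:,2].round(0))
for n,f in(("side",None),):
    p,d=r.grab_frame(n);crop(p,290,270,60,45,12,"pics/as2.png")
E
```

```text
(330, 190) [599.5  21.8  72. ]
(420, 175) [593.3 -12.6 104.2]
(340, 270) [566.6  19.5  72.7]
(430, 270) [566.4 -14.   72.2]
[74. 71. 71. 69. 71. 67. 69. 72. 66. 70. 68. 72. 70. 69. 66. 69. 69. 73.
 69. 67. 69. 67. 70. 64. 68. 67. 68.]
```

View pics/as2.png

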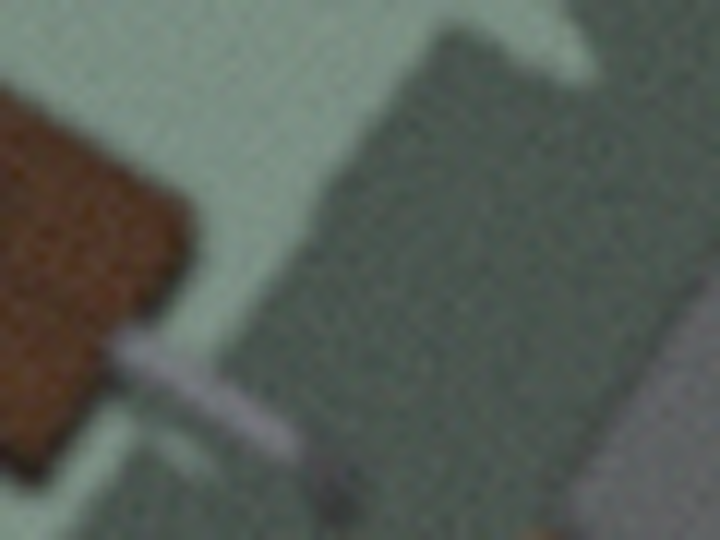

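```bash
python3 - <<'E'
from h import *
u=(290+318/12-.46,270+455/12-.46);w=(240+202/6-.4,140+230/6-.4)
print(onz("side",*u,67),onz("top",*w,67),tri(u,w))
s=st()
R=Rr
for t,z in((60,43),(0,43),(0,16)):
    a=eye0-t*xr;a[2]=z;print(t,z,row(tcp_for_tip(a,R),R))
E
```

```text
[585.38072592  68.05359809  67.        ] [585.19546085  70.79518389  67.        ] (array([585.25343154,  69.46777901,  68.58517148]), np.float64(2.5705260957589005))
t 5.65 p [588.6  -4.4  83.4] x [-0.027  0.706 -0.707] y [ 0.999  0.038 -0.   ] F [-0.7 -0.1 -1.3] op 0.179 q [ 0.7   0.82 -0.55  1.65 -0.41  1.05  0.55]
60 43 [-0.001, 0.003, 0.0, 0.713, 0.001, -0.72]
0 43 [-0.001, 0.003, 0.0, 1.561, 0.004, -1.569]
0 16 [-0.001, 0.003, 0.0, 1.943, 0.004, -1.187]
```

play_rows:
  commands:
    - [[0,0,0,0.3,0,-0.3,5],[0,0,0,0.6,0,-0.6,5],[0,0,0,0.9,0,-0.9,5],[0,0,0,1.2,0,-1.21,5],[0,0,0,1.45,0,-1.46,5],[0,0,0,1.59,0,-1.6,5],[0,0,0,1.59,0,-1.6,5],[0,0,0,1.59,0,-1.6,5]]

```text
t: 6.65
ee_pos: [584.6, 107.3, 83.4]
tool_rot: [[-0.026, 0.999, 0.026], [0.706, 0.037, -0.707], [-0.708, -0.0, -0.706]]
contact_force: [-0.3, 0.4, -1.0]
opening: 0.176
```

```bash
python3 - <<'E'
from h import *
s=st();R=np.array(s["tool_rot"]);tip=s["ee_pos"]+R@TIP;print("tip",tip,eye0)
p,d=r.grab_frame("top");crop(p,220,140,120,90,6,"pics/b.png")
a=eye0+2*xr;a[2]=16;print(row(tcp_for_tip(a,Rr),Rr))
E
```

```text
t 6.65 p [584.6 107.3  83.4] x [-0.026  0.706 -0.708] y [ 0.999  0.037 -0.   ] F [-0.3  0.4 -1. ] op 0.176 q [ 0.58  0.78 -0.6   1.76 -0.48  0.88  0.48]
tip [580.72357296 186.21870964  42.67390575] [580.558 185.233   0.   ]
[-0.008, 0.008, -0.007, 0.394, -0.003, 0.363]
```

View pics/b.png

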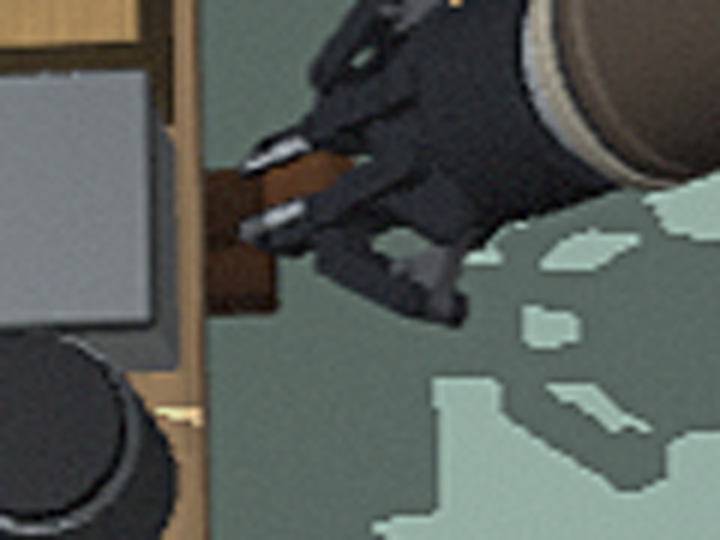

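play_rows:
  commands:
    - [[0,0,0,0.1,0,0.1,5],[0,0,0,0.2,0,0.2,5],[0,0,0,0.3,0,0.29,5],[0,0,0,0.39,0,0.37,5],[0,0,0,0.39,0,0.37,5],[0,0,0,0.39,0,0.37,5]]

```text
t: 7.45
ee_pos: [584.7, 108.0, 56.7]
tool_rot: [[-0.026, 0.999, 0.026], [0.706, 0.037, -0.707], [-0.708, 0.0, -0.706]]
contact_force: [0.9, -0.1, -0.1]
opening: 0.177
```

```bash
python3 - <<'E'
from h import *
s=st();R=np.array(s["tool_rot"]);tip=s["ee_pos"]+R@TIP;print("tip",tip,eye0)
for t in(40,100,155,165):
    a=eye0-t*xr;a[2]=tip[2];print(t,row(tcp_for_tip(a,Rr),Rr))
E
```

```text
t 7.45 p [584.7 108.   56.7] x [-0.026  0.706 -0.708] y [0.999 0.037 0.   ] F [ 0.9 -0.1 -0.1] op 0.177 q [ 0.58  0.82 -0.6   1.77 -0.48  0.84  0.51]
tip [580.84315027 186.90908198  15.9730835 ] [580.558 185.233   0.   ]
40 [-0.008, 0.007, -0.008, -0.588, -0.006, 0.591]
100 [-0.008, 0.007, -0.008, -1.436, -0.007, 1.441]
155 [-0.008, 0.007, -0.008, -2.213, -0.009, 2.219]
165 [-0.008, 0.007, -0.008, -2.354, -0.009, 2.361]
```

play_rows:
  commands:
    - [[0,0,0,-0.1,0,0.1,5],[0,0,0,-0.2,0,0.2,5],[0,0,0,-0.35,0,0.35,5],[0,0,0,-0.5,0,0.5,5],[0,0,0,-0.7,0,0.7,5],[0,0,0,-0.9,0,0.9,5],[0,0,0,-1.1,0,1.1,5],[0,0,0,-1.3,0,1.3,5],[0,0,0,-1.44,0,1.44,5]]

```text
t: 8.57
ee_pos: [588.5, 5.0, 56.6]
tool_rot: [[-0.026, 0.999, 0.026], [0.706, 0.036, -0.707], [-0.708, -0.0, -0.706]]
contact_force: [-0.9, 2.3, -0.6]
opening: 0.179
```

```bash
python3 - <<'E'
from h import *
s=st();R=np.array(s["tool_rot"]);tip=s["ee_pos"]+R@TIP;print("tip",tip,"out",(eye0-tip)@xr)
p,d=r.grab_frame("top");crop(p,220,140,120,90,6,"pics/c.png")
E
```

```text
t 8.57 p [588.5   5.   56.6] x [-0.026  0.706 -0.708] y [ 0.999  0.036 -0.   ] F [-0.9  2.3 -0.6] op 0.179 q [ 0.68  0.85 -0.54  1.67 -0.41  1.    0.57]
tip [584.62675087  83.92107216  15.90434556] out 101.39598821503006
```

View pics/c.png

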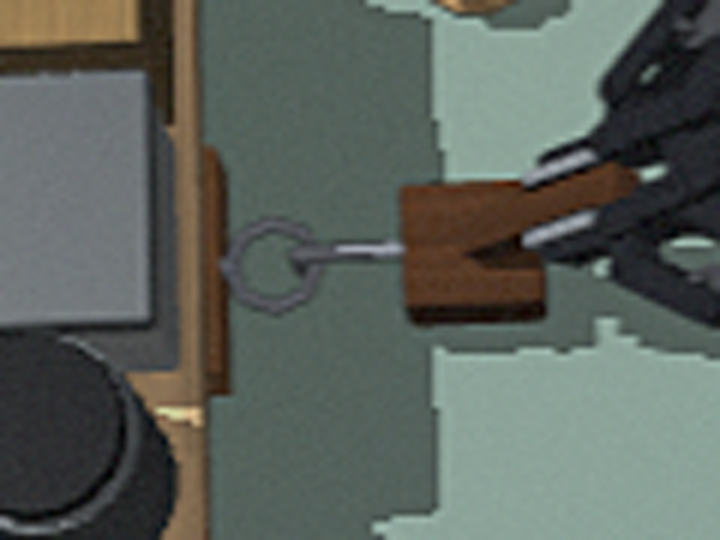

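The ring at crop (277,265) is caught by the hook and the tray front shows; force 2.3 N, as expected. I'll keep pulling.

play_rows:
  commands:
    - [[0,0,0,-0.2,0,0.2,5],[0,0,0,-0.4,0,0.4,5],[0,0,0,-0.6,0,0.6,5],[0,0,0,-0.75,0,0.75,5],[0,0,0,-0.8,0,0.8,5],[0,0,0,-0.84,0,0.84,5],[0,0,0,-0.88,0,0.88,5],[0,0,0,-0.88,0,0.88,5]]

```text
t: 9.62
ee_pos: [590.7, -57.7, 56.6]
tool_rot: [[-0.026, 0.999, 0.025], [0.706, 0.036, -0.707], [-0.708, -0.0, -0.706]]
contact_force: [-2.1, 3.4, -0.8]
opening: 0.178
```

```bash
python3 - <<'E'
from h import *
s=st();R=np.array(s["tool_rot"]);tip=s["ee_pos"]+R@TIP;print("tip",tip,"out",(eye0-tip)@xr)
p,d=r.grab_frame("top");crop(p,220,140,120,90,6,"pics/c2.png")
E
```

```text
t 9.62 p [590.7 -57.7  56.6] x [-0.026  0.706 -0.708] y [ 0.999  0.036 -0.   ] F [-2.1  3.4 -0.8] op 0.178 q [ 0.74  0.88 -0.51  1.58 -0.38  1.1   0.6 ]
tip [586.86993178  21.25392845  15.91456655] out 164.10538887831413
```

View pics/c2.png

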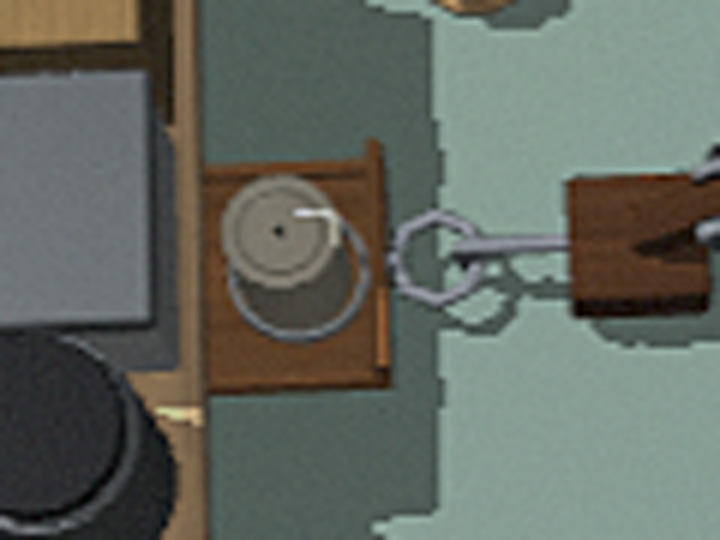

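Not yet against the stop (only 3 N); pull on in small steps.

play_rows:
  commands:
    - [[0,0,0,-0.03,0,0.03,5],[0,0,0,-0.06,0,0.06,5],[0,0,0,-0.08,0,0.08,5],[0,0,0,-0.08,0,0.08,5]]

```text
t: 10.18
ee_pos: [590.1, -58.6, 57.1]
tool_rot: [[-0.03, 0.999, 0.027], [0.71, 0.04, -0.704], [-0.704, -0.002, -0.71]]
contact_force: [1.2, 17.5, -9.6]
opening: 0.173
```

```bash
python3 - <<'E'
from h import *
s=st();R0=np.array(s["tool_rot"]);t0=s["ee_pos"]+R0@TIP;print(t0)
R=Rr
base=np.array([587.0,19.5,16.])
for nm,t in(("fwd",base+11*xr),("up",base+11*xr+[0,0,32]),("back",base-75*xr+[0,0,42]),("over",[440,-30,50]),("low",[440,-30,12]),("down",[440,-30,0])):
    print(nm,row(tcp_for_tip(t,R),R))
E
```

```text
t 10.18 p [590.1 -58.6  57.1] x [-0.03   0.71  -0.704] y [ 0.999  0.04  -0.002] F [ 1.2 17.5 -9.6] op 0.173 q [ 0.74  0.88 -0.51  1.58 -0.38  1.1   0.6 ]
[585.86733713  20.58562652  16.79031774]
fwd [0.002, -0.031, 0.018, 0.149, 0.018, -0.135]
up [0.002, -0.031, 0.018, -0.302, 0.017, -0.59]
back [0.002, -0.031, 0.018, -1.664, 0.009, 0.479]
over [0.002, -0.031, 0.018, -1.101, -2.961, 0.153]
low [0.002, -0.031, 0.018, -0.566, -2.96, 0.693]
down [0.002, -0.031, 0.018, -0.397, -2.96, 0.863]
```

play_rows:
  commands:
    - [[0,-0.03,0.02,0.08,0.02,-0.07,5],[0,-0.03,0.02,0.15,0.02,-0.13,5],[0,-0.03,0.02,0.15,0.02,-0.13,5],[0,-0.03,0.02,0,0.02,-0.28,5],[0,-0.03,0.02,-0.15,0.02,-0.43,5],[0,-0.03,0.02,-0.3,0.02,-0.59,5],[0,-0.03,0.02,-0.3,0.02,-0.59,5]]

```text
t: 11.05
ee_pos: [591.4, -48.6, 89.9]
tool_rot: [[-0.025, 0.999, 0.029], [0.706, 0.038, -0.707], [-0.708, 0.002, -0.706]]
contact_force: [0.6, -0.4, -1.4]
opening: 0.173
```

```bash
python3 - <<'E'
from h import *
s=st();R0=np.array(s["tool_rot"]);t0=s["ee_pos"]+R0@TIP;print(t0)
p,d=r.grab_frame("top");crop(p,220,140,120,90,6,"pics/c3.png")
R=Rr
base=np.array([587.0,19.5,16.])
for nm,t in(("back",base-75*xr+[0,0,40]),("over",[440,-40,50]),("low",[440,-40,12]),("down",[440,-40,0])):
    print(nm,row(tcp_for_tip(t,R),R))
E
```

```text
t 11.05 p [591.4 -48.6  89.9] x [-0.025  0.706 -0.708] y [0.999 0.038 0.002] F [ 0.6 -0.4 -1.4] op 0.173 q [ 0.73  0.83 -0.53  1.58 -0.39  1.13  0.57]
[587.55453238  30.37273842  49.21068749]
back [0.007, 0.005, -0.007, -1.32, -0.013, 1.109]
over [0.007, 0.005, -0.007, -0.939, -2.992, 0.891]
low [0.007, 0.005, -0.007, -0.401, -2.993, 1.428]
down [0.007, 0.005, -0.007, -0.231, -2.994, 1.598]
```

View pics/c3.png

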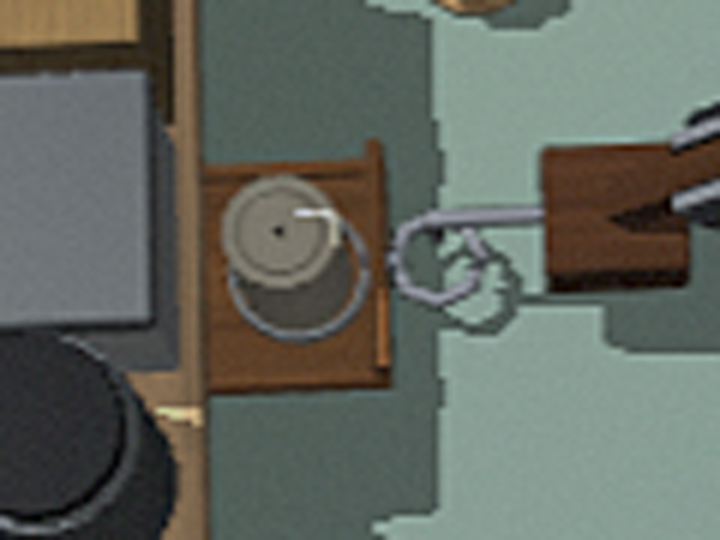

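play_rows:
  commands:
    - [[0,0,0,-0.45,0,0.35,5],[0,0,0,-0.9,0,0.72,5],[0,0,0,-1.32,0,1.1,5],[0,0,0,-1.2,-1,1.05,5],[0,0,0,-1.05,-2,0.98,5],[0,0,0,-0.94,-3,0.89,5],[0,0,0,-0.94,-3,0.89,5],[0,0,0,-0.7,-3,1.13,5],[0,0,0,-0.5,-3,1.33,5],[0,0,0,-0.4,-3,1.43,5],[0,0,0,-0.4,-3,1.43,5]]

```text
t: 12.48
ee_pos: [443.7, -118.5, 51.8]
tool_rot: [[-0.027, 0.999, 0.028], [0.707, 0.039, -0.706], [-0.707, 0.001, -0.708]]
contact_force: [0.5, -0.0, -1.0]
opening: 0.174
```

```bash
python3 - <<'E'
from h import *
s=st();R0=np.array(s["tool_rot"]);t0=s["ee_pos"]+R0@TIP;print(t0)
p,d=r.grab_frame("top");crop(p,290,200,120,90,6,"pics/d.png")
C=cloud("top",d)
R=rot(92.2,45);print("down",row(tcp_for_tip([440,-40,0],R),R))
E
```

```text
t 12.47 p [ 443.7 -118.5   51.8] x [-0.027  0.707 -0.707] y [0.999 0.039 0.001] F [ 0.5 -0.  -1. ] op 0.174 q [ 0.97  0.79 -0.51  1.82 -0.34  1.08  0.78]
[439.70267542 -39.51964376  11.20638186]
down [0.008, -0.001, -0.003, 0.16, 0.002, 0.169]
```

View pics/d.png

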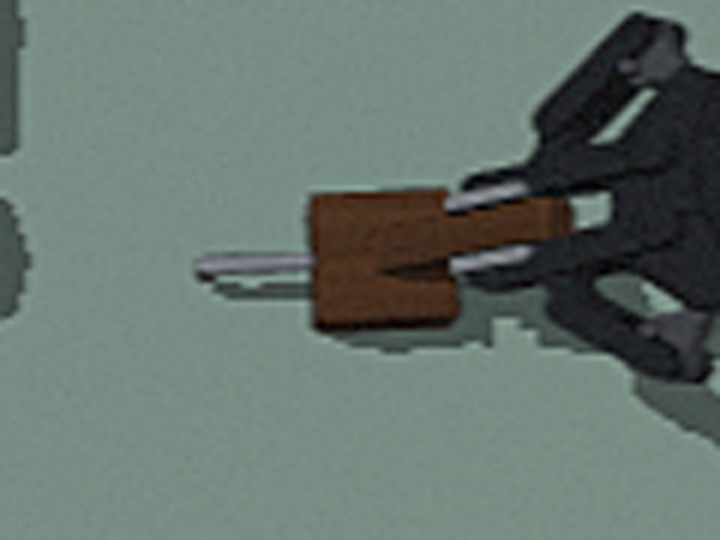

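play_rows:
  commands:
    - [[0,0,0,0.08,0,0.09,5],[0,0,0,0.13,0,0.14,5],[0,0,0,0.16,0,0.17,5],[0,0,0,0.16,0,0.17,5]]

```text
t: 13.02
ee_pos: [443.9, -119.0, 40.9]
tool_rot: [[-0.027, 0.999, 0.028], [0.707, 0.039, -0.706], [-0.707, 0.001, -0.707]]
contact_force: [-0.0, -1.1, 0.5]
opening: 0.173
```

play_rows:
  commands:
    - [[0,0,0,0,0,0,42],[0,0,0,0,0,0,42],[0,0,0,0,0,0,42],[0,0,0,0,0,0,42],[0,0,0,-0.5,0,0,42],[0,0,0,-1.2,0,0,42],[0,0,0,-2,0,0,42],[0,0,0,-2.8,0,0,70],[0,0,0,-3.3,0,0,85],[0,0,0,-3.3,0,0,85],[0,0,0,-3.3,0,0,85]]

```text
t: 14.4
ee_pos: [448.0, -234.4, 156.8]
tool_rot: [[-0.028, 0.999, 0.028], [0.708, 0.04, -0.705], [-0.706, 0.0, -0.708]]
contact_force: [0.2, -0.4, -0.3]
opening: 0.994
```

```bash
python3 - <<'E'
from h import *
st()
p,d=r.grab_frame("top");cv2.imwrite("pics/e_top.png",p[:,:,::-1]);np.save("pics/et_d.npy",d)
crop(p,240,150,60,60,10,"pics/e.png")
p,d=r.grab_frame("side");cv2.imwrite("pics/e_side.png",p[:,:,::-1]);crop(p,275,255,80,60,10,"pics/es.png")
E
```

```text
t 14.4 p [ 448.  -234.4  156.8] x [-0.028  0.708 -0.706] y [0.999 0.04  0.   ] F [ 0.2 -0.4 -0.3] op 0.994 q [ 1.05  0.74 -0.47  1.54 -0.3   1.44  0.76]
```

View pics/e_top.png

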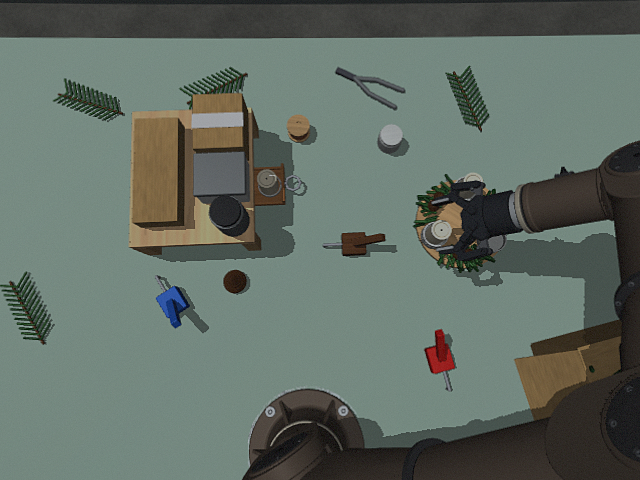

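View pics/e.png

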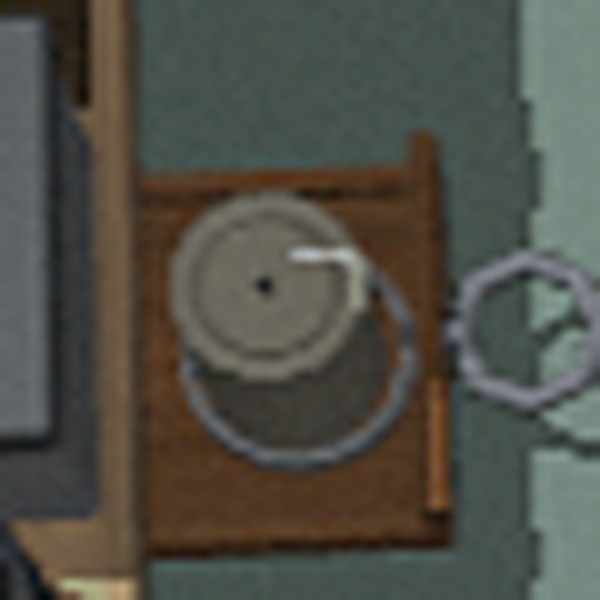

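View pics/es.png

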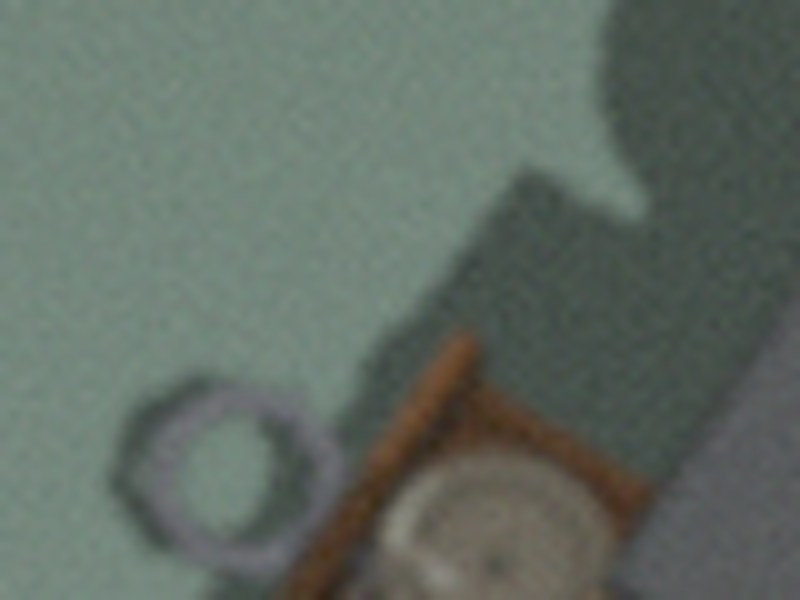

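```bash
python3 - <<'E'
from h import *
print("pred candle",edge-25*xr,"eye",eye0-155*xr)
for u,w,z in(((324.1,310.8),(266.1,178.1),77),((298.3,302.1),(292.3,182.4),30)):
    print(onz("side",*u,z).round(1),onz("top",*w,z).round(1),tri(u,w))
E
```

```text
pred candle [584.118  85.293   0.   ] eye [586.076  30.326   0.   ]
[584.5  85.3  77. ] [581.9  85.7  77. ] (array([583.2705186 ,  85.4803634 ,  73.33060537]), np.float64(1.379243772728522))
[587.3  28.3  30. ] [585.5  30.4  30. ] (array([586.46293323,  29.27012969,  28.56708768]), np.float64(2.616347762747378))
```

```bash
cat >> h.py <<'E'
Rc=rot(92,40);xc=Rc[:,0];cand=np.array([583.3,85.4,55.])
Gc=cand+38*xc
E
python3 - <<'E'
from h import *
st();print(Gc,xc)
for nm,p in(("a",[500,-200,240]),("b",Gc-130*xc+[0,0,60]),("c",Gc-100*xc)):print(nm,row(p,Rc))
E
```

```text
t 14.5 p [ 447.9 -234.2  156.8] x [-0.028  0.708 -0.706] y [0.999 0.04  0.   ] F [ 0.1  0.4 -0.2] op 0.995 q [ 1.04  0.74 -0.47  1.54 -0.3   1.44  0.76]
[582.44754737 109.81104955  25.89031116] [-0.02243296  0.64239604 -0.76604444]
a [0.028, -0.641, 0.026, -0.719, 1.069, -1.632]
b [0.028, -0.641, 0.026, 3.207, 2.957, -4.001]
c [0.028, -0.641, 0.026, 4.651, 2.959, -3.097]
```

play_rows:
  commands:
    - [[0,-0.2,0,-0.36,0.5,-0.8,85],[0,-0.4,0,-0.72,1.07,-1.6,85],[0,-0.6,0,0.1,1.5,-2.2,85],[0,-0.64,0,1,2,-2.8,85],[0,-0.64,0,2,2.5,-3.4,85],[0,-0.64,0,2.8,2.8,-3.8,85],[0,-0.64,0,3.2,2.96,-4,85],[0,-0.64,0,3.2,2.96,-4,85],[0,-0.64,0,3.2,2.96,-4,85],[0,-0.64,0,4,2.96,-3.5,85],[0,-0.64,0,4.65,2.96,-3.1,85],[0,-0.64,0,4.65,2.96,-3.1,85],[0,-0.64,0,4.65,2.96,-3.1,85]]
  newtons: 40

```text
t: 16.12
ee_pos: [585.8, 44.1, 103.9]
tool_rot: [[-0.023, 0.999, 0.03], [0.642, 0.038, -0.766], [-0.766, 0.001, -0.642]]
contact_force: [0.9, -0.7, -0.1]
opening: 0.996
```

```bash
python3 - <<'E'
from h import *
s=st();print("goal",row(Gc,Rc),"g-50",row(Gc-50*xc,Rc))
p,d=r.grab_frame("top");crop(p,230,130,120,90,6,"pics/f.png")
C=cloud("top",d);R=np.array(s["tool_rot"]);Q=(C-s["ee_pos"])@R
m=(abs(Q[...,1])>14)&(abs(Q[...,1])<70)&(abs(Q[...,2])<16)&(Q[...,0]>-80)&(Q[...,0]<30)
q=Q[m]
for a in range(-80,30,6):
    k=q[(q[:,0]>=a)&(q[:,0]<a+6)]
    if len(k):print(a,len(k),k[:,1].min().round(),k[:,1].max().round(),np.median(k[:,2]).round())
E
```

```text
t 16.12 p [585.8  44.1 103.9] x [-0.023  0.642 -0.766] y [0.999 0.038 0.001] F [ 0.9 -0.7 -0.1] op 0.996 q [ 0.61  0.72 -0.56  1.71 -0.4   0.97  0.45]
goal [0.025, 0.003, 0.007, 2.041, -0.019, -0.005] g-50 [0.025, 0.003, 0.007, 1.041, -0.02, -0.005]
-80 25 -59.0 68.0 -11.0
-74 25 -57.0 52.0 -9.0
-68 40 -58.0 55.0 -8.0
-62 35 -57.0 54.0 -8.0
-56 33 -57.0 53.0 -8.0
-50 35 -57.0 55.0 -7.0
-44 24 -55.0 53.0 -8.0
-38 6 -49.0 43.0 0.0
```

View pics/f.png

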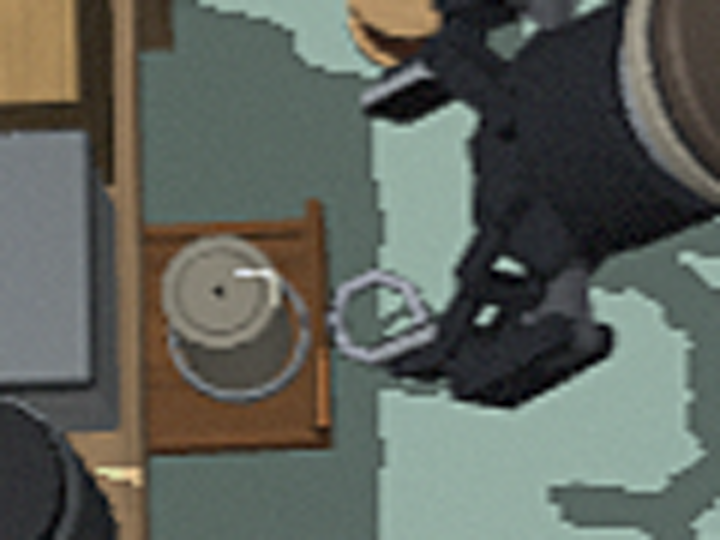

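play_rows:
  commands:
    - [[0,0,0,0.4,0,0,70],[0,0,0,0.8,0,0,70],[0,0,0,1.2,0,0,70],[0,0,0,1.5,0,0,70],[0,0,0,1.5,0,0,70]]

```text
t: 16.8
ee_pos: [584.3, 92.9, 47.1]
tool_rot: [[-0.023, 0.999, 0.032], [0.642, 0.039, -0.766], [-0.766, 0.002, -0.642]]
contact_force: [-0.5, -0.9, -0.0]
opening: 0.82
```

```bash
python3 - <<'E'
from h import *
s=st();print("goal",row(Gc,Rc))
p,d=r.grab_frame("top");crop(p,230,130,120,90,6,"pics/f2.png")
C=cloud("top",d)
m=(C[...,0]>520)&(C[...,0]<640)&(C[...,1]>0)&(C[...,1]<110)&(C[...,2]>95)&(C[...,2]<260)
m[:, :256]=0
q=C[m];
for z in range(95,260,15):
    k=q[(q[:,2]>=z)&(q[:,2]<z+15)]
    if len(k):print(z,len(k),np.percentile(k[:,1],98).round())
p,d=r.grab_frame("side");crop(p,260,240,100,75,8,"pics/f2s.png")
E
```

```text
t 16.8 p [584.3  92.9  47.1] x [-0.023  0.642 -0.766] y [0.999 0.039 0.002] F [-0.5 -0.9 -0. ] op 0.82 q [ 0.55  0.79 -0.57  1.78 -0.42  0.81  0.45]
goal [0.035, 0.003, 0.006, 0.543, -0.025, 0.012]
95 110 66.0
110 180 56.0
125 154 46.0
140 312 37.0
155 85 29.0
170 31 21.0
185 145 21.0
200 112 13.0
215 5 2.0
```

View pics/f2.png

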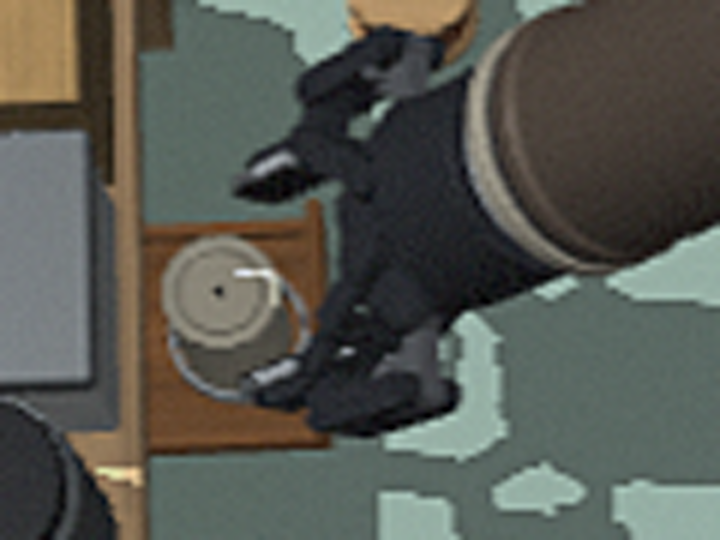

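View pics/f2s.png

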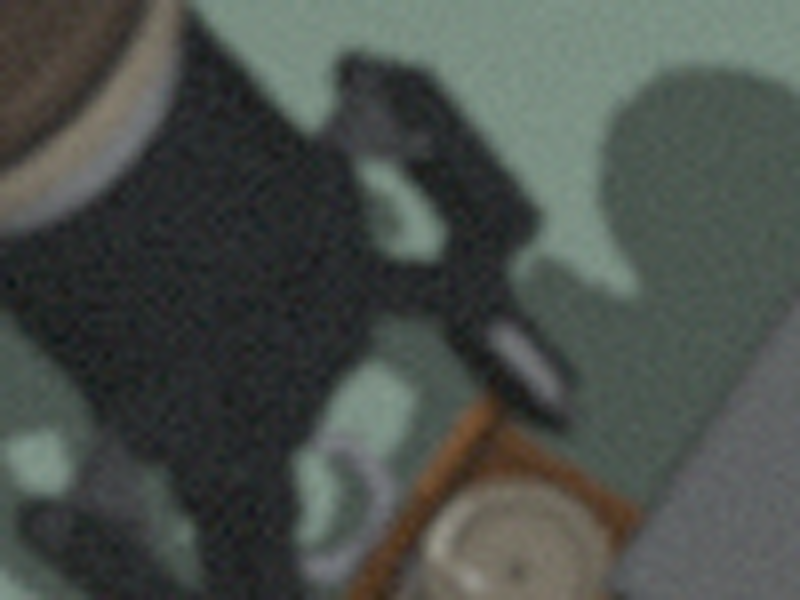

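play_rows:
  commands:
    - [[0,0,0,0.2,0,0,70],[0,0,0,0.4,-0.01,0,70],[0,0,0,0.54,-0.02,0,70],[0,0,0,0.54,-0.02,0,70]]

```text
t: 17.4
ee_pos: [582.8, 109.8, 26.2]
tool_rot: [[-0.023, 0.999, 0.031], [0.642, 0.039, -0.766], [-0.766, 0.002, -0.642]]
contact_force: [-0.6, 0.2, 0.3]
opening: 0.821
```

play_rows:
  commands:
    - [[0,0,0,0,0,0,55],[0,0,0,0,0,0,50],[0,0,0,0,0,0,35],[0,0,0,0,0,0,35],[0,0,0,0,0,0,35],[0,0,0,0,0,0,35]]
  newtons: 40

```text
t: 18.15
ee_pos: [582.9, 109.8, 26.5]
tool_rot: [[-0.023, 0.999, 0.031], [0.642, 0.039, -0.766], [-0.766, 0.003, -0.642]]
contact_force: [-1.3, -1.2, 5.4]
opening: 0.508
```

```bash
python3 - <<'E'
from h import *
s=st()
p,d=r.grab_frame("top");crop(p,230,130,120,90,6,"pics/f3.png")
p,d=r.grab_frame("side");crop(p,260,240,100,75,8,"pics/f3s.png")
E
```

```text
t 18.15 p [582.9 109.8  26.5] x [-0.023  0.642 -0.766] y [0.999 0.039 0.003] F [-1.3 -1.2  5.4] op 0.508 q [ 0.52  0.82 -0.57  1.8  -0.42  0.75  0.46]
```

View pics/f3.png

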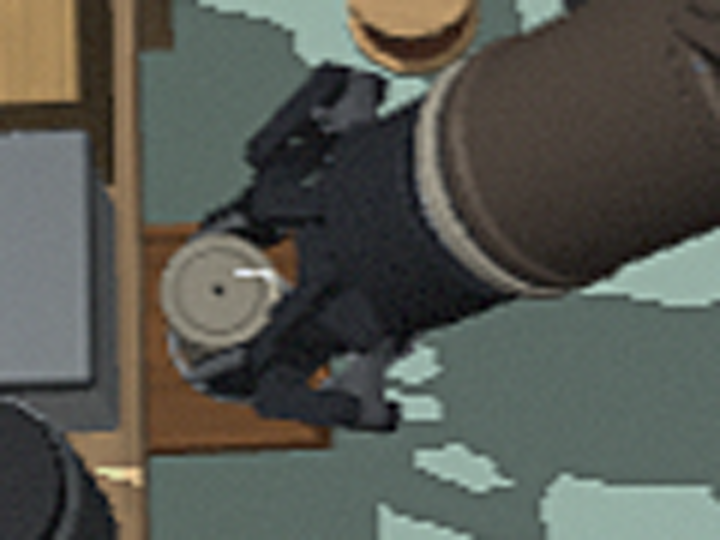

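View pics/f3s.png

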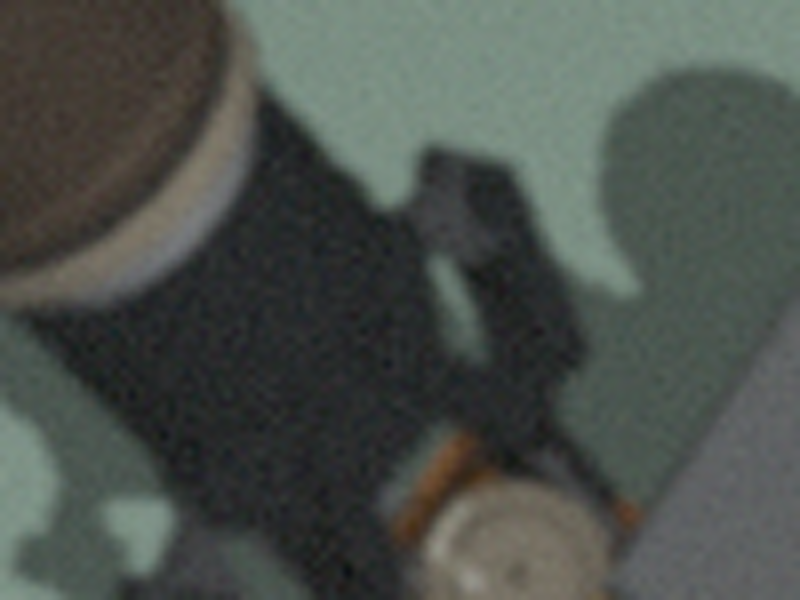

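```bash
cat >> h.py <<'E'
_Rg=np.array([[-0.023,0.999,0.031],[0.642,0.039,-0.766],[-0.766,0.003,-0.642]])
BASE=_Rg.T@(np.array([583.3,85.4,12])-np.array([582.9,109.8,26.5]))
def tcp_for_base(b,R):return np.asarray(b,float)-R@BASE
E
python3 - <<'E'
from h import *
b=np.array([583.3,85.4,12.])
for nm,t in(("up",b+[0,0,12]),("u2",b-12*xr+[0,0,28]),("u3",b-45*xr+[0,0,60]),("u4",b-70*xr+[0,0,140])):print(nm,row(tcp_for_base(t,_Rg),_Rg))
print(BASE)
E
```

```text
Traceback (most recent call last):
NameError: name '_Rg' is not defined
```

```bash
python3 - <<'E'
from h import *
from h import _Rg
b=np.array([583.3,85.4,12.])
for nm,t in(("up",b+[0,0,12]),("u2",b-12*xr+[0,0,28]),("u3",b-45*xr+[0,0,60]),("u4",b-70*xr+[0,0,140])):print(nm,row(tcp_for_base(t,_Rg),_Rg))
print(BASE)
E
```

```text
up [-0.001, -0.001, 0.0, -0.183, 0.001, -0.154]
u2 [-0.001, -0.001, 0.0, -0.583, 0.001, -0.176]
u3 [-0.001, -0.001, 0.0, -1.497, 0.0, -0.081]
u4 [-0.001, -0.001, 0.0, -3.044, 0.003, -0.726]
[-4.567  -0.5955 28.0118]
```

play_rows:
  commands:
    - [[0,0,0,-0.09,0,-0.08,35],[0,0,0,-0.18,0,-0.15,35],[0,0,0,-0.38,0,-0.17,35],[0,0,0,-0.58,0,-0.18,35],[0,0,0,-1,0,-0.13,35],[0,0,0,-1.5,0,-0.08,35],[0,0,0,-2,0,-0.28,35],[0,0,0,-2.5,0,-0.5,35],[0,0,0,-3.04,0,-0.73,35],[0,0,0,-3.04,0,-0.73,35],[0,0,0,-3.04,0,-0.73,35]]

```text
t: 19.62
ee_pos: [584.8, 39.9, 165.9]
tool_rot: [[-0.023, 0.999, 0.031], [0.642, 0.039, -0.766], [-0.767, 0.002, -0.642]]
contact_force: [-0.0, 0.1, -1.1]
opening: 0.505
```

```bash
python3 - <<'E'
from h import *
s=st();R=np.array(s["tool_rot"]);print("base",s["ee_pos"]+R@BASE)
p,d=r.grab_frame("top");crop(p,230,120,120,90,6,"pics/k.png")
p,d=r.grab_frame("side");crop(p,220,220,120,90,6,"pics/ks.png")
cup=np.array([447,-421,0.])
R2=rot(54.5,40)
for f in(.25,.5,.75,1.):
    Rf=rot(92-37.5*f,40);b=np.array([585,15.,150])*(1-f)+f*(cup+[0,0,150]);print(f,row(tcp_for_base(b,Rf),Rf))
E
```

```text
t 19.62 p [584.8  39.9 165.9] x [-0.023  0.642 -0.767] y [0.999 0.039 0.002] F [-0.   0.1 -1.1] op 0.505 q [ 0.62  0.64 -0.56  1.67 -0.41  1.08  0.4 ]
base [585.16868371  15.49519704 151.42015974]
0.25 [0.925, -0.0, 0.768, -1.386, -0.691, 1.681]
0.5 [1.823, -0.001, 1.521, -2.783, -1.389, 3.346]
0.75 [2.72, -0.001, 2.275, -4.188, -2.091, 5.019]
1.0 [3.618, -0.002, 3.028, -5.601, -2.8, 6.702]
```

View pics/k.png

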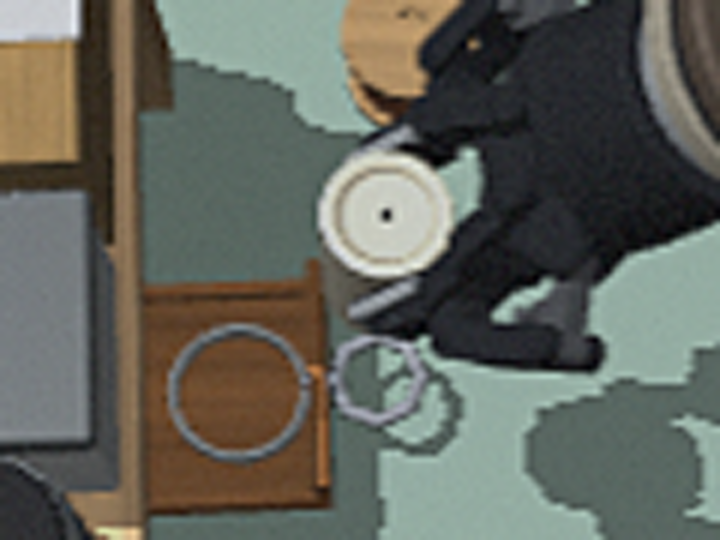

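View pics/ks.png

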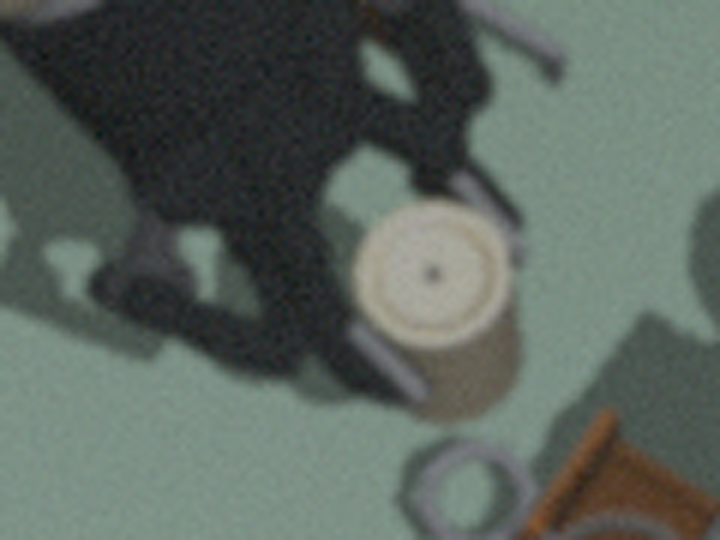

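```bash
python3 - <<'E'
from h import *
u=(291.8,264.9);w=(294.1,155.4)
print(onz("side",*u,216.4),onz("top",*w,216.4),tri(u,w))
E
```

```text
[586.17598804  16.08719032 216.4       ] [584.30906032  15.44541085 216.4       ] (array([585.34272794,  15.52698496, 213.62099159]), np.float64(0.17548669916276416))
```

play_rows:
  commands:
    - [[0.45,0,0.38,-0.69,-0.35,0.84,35],[0.92,0,0.77,-1.39,-0.69,1.68,35],[1.37,0,1.15,-2.08,-1.04,2.51,35],[1.82,0,1.52,-2.78,-1.39,3.35,35],[2.27,0,1.9,-3.49,-1.74,4.18,35],[2.72,0,2.28,-4.19,-2.09,5.02,35],[3.17,0,2.65,-4.89,-2.45,5.86,35],[3.5,0,2.93,-5.4,-2.7,6.45,35],[3.62,0,3.03,-5.6,-2.8,6.7,35],[3.62,0,3.03,-5.6,-2.8,6.7,35],[3.62,0,3.03,-5.6,-2.8,6.7,35],[3.62,0,3.03,-5.6,-2.8,6.7,35]]

```text
t: 21.22
ee_pos: [462.7, -399.5, 164.8]
tool_rot: [[0.372, 0.816, -0.443], [0.525, -0.579, -0.624], [-0.765, -0.0, -0.644]]
contact_force: [0.4, -0.9, -2.1]
opening: 0.508
```

```bash
python3 - <<'E'
from h import *
s=st();R=np.array(s["tool_rot"]);print("base",s["ee_pos"]+R@BASE)
p,d=r.grab_frame("top");crop(p,420,160,120,90,6,"pics/l.png")
p,d=r.grab_frame("side");crop(p,90,60,140,105,5,"pics/ls.png")
E
```

```text
t 21.23 p [ 462.7 -399.5  164.8] x [ 0.372  0.525 -0.765] y [ 0.816 -0.579 -0.   ] F [ 0.4 -0.9 -2.1] op 0.508 q [ 1.21  0.67 -0.33  1.54 -0.48  1.23  0.54]
base [ 448.06721408 -419.00473943  150.26287034]
```

View pics/l.png

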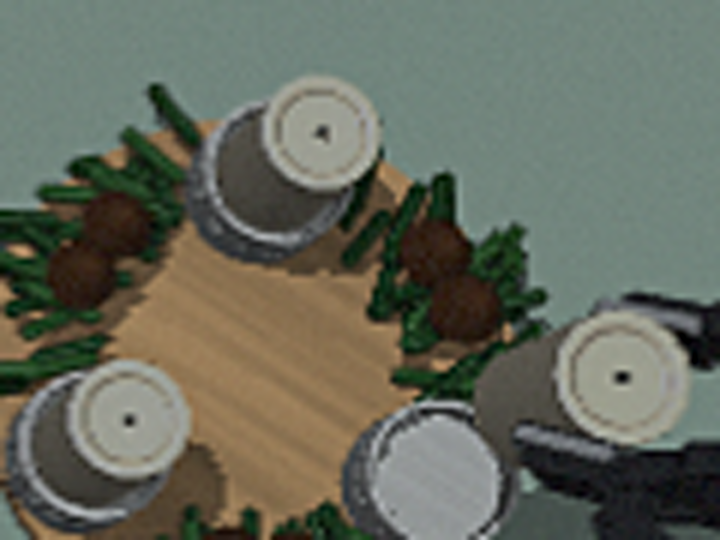

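View pics/ls.png

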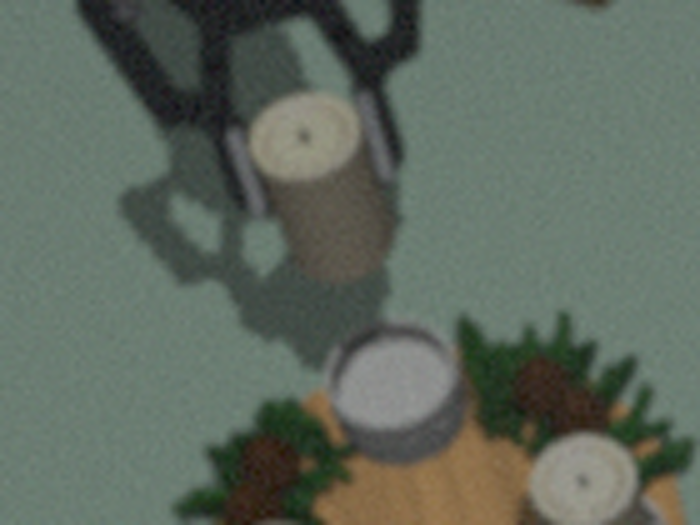

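```bash
python3 - <<'E'
from h import *
print("candle top expected 448.1,-419; z 215.3:",onz("side",150.6,86.6,215.3),onz("top",523.3,222.4,215.3))
S=np.load("pics/side0_p.npy");T=np.load("pics/top0_p.npy")
a=cv2.resize(S[118:158,150:190],(400,400),interpolation=2);b=cv2.resize(T[220:260,472:512],(400,400),interpolation=2)
m=np.hstack([a,b]);m=cv2.convertScaleAbs(m,alpha=1.3)
cup=np.array([447,-421,0.])
for k,(n,o) in enumerate((("side",(150,118)),("top",(472,220)))):
    for rad,z,col in((26,44,(255,0,0)),(26,30,(255,255,0))):
        pts=np.array([(proj(n,cup+[rad*np.cos(t),rad*np.sin(t),z])-o+.5)*10+[400*k,0] for t in np.linspace(0,6.28,60)]).astype(int)
        cv2.polylines(m,[pts],True,col,1)
cv2.imwrite("pics/cup.png",m[:,:,::-1])
E
```

```text
candle top expected 448.1,-419; z 215.3: [ 449.41509817 -419.04014089  215.3       ] [ 447.76235668 -418.70769412  215.3       ]
```

View pics/cup.png

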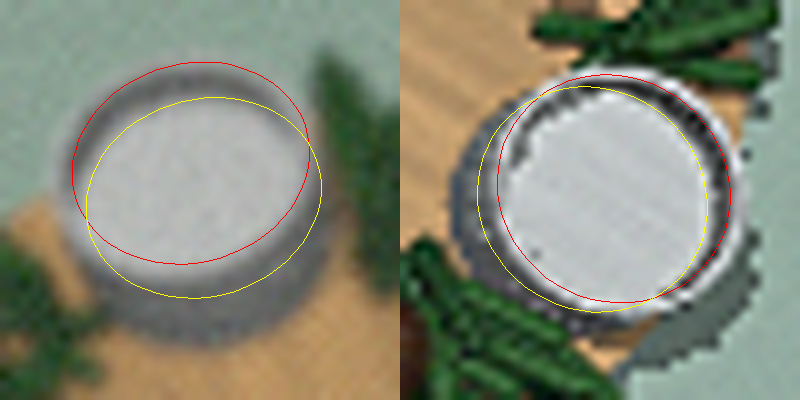

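```bash
python3 - <<'E'
from h import *
s=st();R2=rot(54.5,40)
for z in(100,54,31):print(z,row(tcp_for_base([447,-420.7,z],R2),R2))
E
```

```text
t 21.32 p [ 462.3 -400.2  164.8] x [ 0.373  0.524 -0.766] y [ 0.815 -0.579  0.   ] F [-0.   0.8 -1.5] op 0.5 q [ 1.21  0.67 -0.33  1.54 -0.48  1.23  0.54]
100 [0.009, -0.004, 0.007, 0.755, 0.001, 0.664]
54 [0.009, -0.004, 0.007, 1.459, 0.001, 1.256]
31 [0.009, -0.004, 0.007, 1.811, 0.001, 1.552]
```

play_rows:
  commands:
    - [[0,0,0,0.4,0,0.35,35],[0,0,0,0.75,0,0.66,35],[0,0,0,1.1,0,0.95,35],[0,0,0,1.35,0,1.16,35],[0,0,0,1.46,0,1.26,35],[0,0,0,1.46,0,1.26,35],[0,0,0,1.46,0,1.26,35]]

```text
t: 22.2
ee_pos: [462.0, -401.6, 69.1]
tool_rot: [[0.373, 0.815, -0.443], [0.524, -0.579, -0.625], [-0.766, 0.001, -0.643]]
contact_force: [-0.6, -0.6, -1.6]
opening: 0.499
```

```bash
python3 - <<'E'
from h import *
s=st();R=np.array(s["tool_rot"]);print("base",s["ee_pos"]+R@BASE)
p,d=r.grab_frame("top");crop(p,465,195,80,60,10,"pics/m.png")
p,d=r.grab_frame("side");crop(p,130,90,80,60,10,"pics/ms.png")
R2=rot(54.5,40)
for z in(40,30):print(z,row(tcp_for_base([447,-420.7,z],R2),R2))
E
```

```text
t 22.2 p [ 462.  -401.6   69.1] x [ 0.373  0.524 -0.766] y [ 0.815 -0.579  0.001] F [-0.6 -0.6 -1.6] op 0.499 q [ 1.22  0.79 -0.33  1.59 -0.48  1.09  0.62]
base [ 447.39246087 -421.10836757   54.58955531]
40 [0.015, -0.002, 0.0, 0.226, -0.009, 0.185]
30 [0.015, -0.002, 0.0, 0.379, -0.009, 0.314]
```

View pics/m.png

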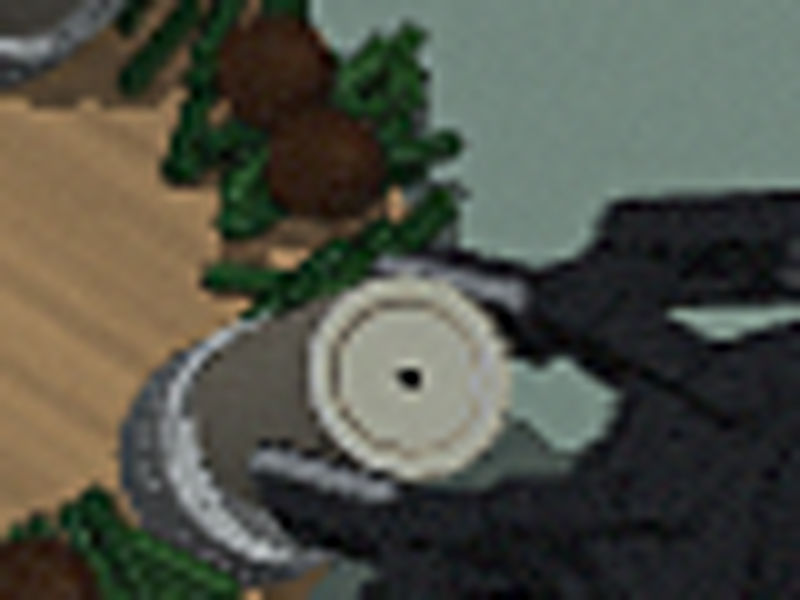

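View pics/ms.png

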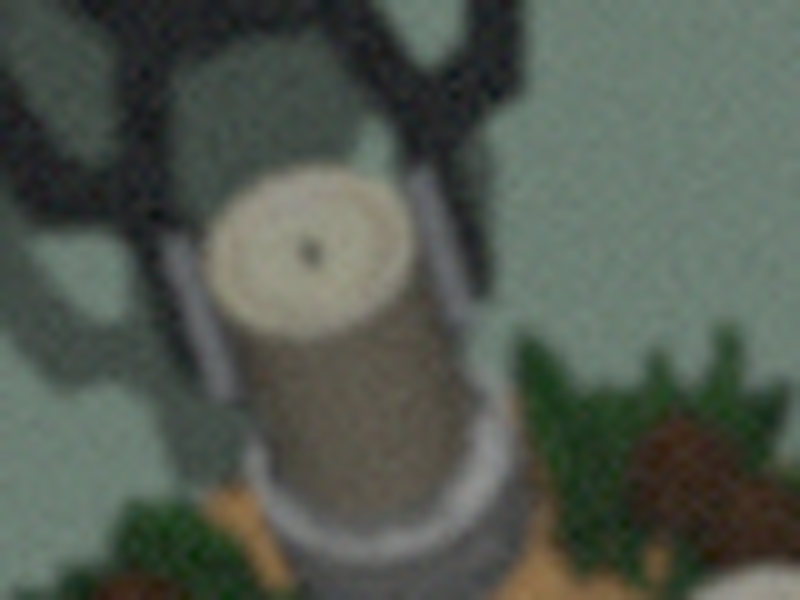

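Candle hangs upright and centred just above the cup in both views (side: its foot midway between rim ends (255,450) and (505,400)). Lowering.

play_rows:
  commands:
    - [[0,0,0,0.06,0,0.05,35],[0,0,0,0.12,0,0.1,35],[0,0,0,0.18,0,0.15,35],[0,0,0,0.23,0,0.19,35],[0,0,0,0.28,0,0.23,35],[0,0,0,0.33,0,0.27,35],[0,0,0,0.33,0,0.27,35]]

```text
t: 23.18
ee_pos: [461.0, -404.7, 51.3]
tool_rot: [[0.376, 0.814, -0.444], [0.52, -0.582, -0.625], [-0.767, 0.004, -0.642]]
contact_force: [-17.9, -7.9, 32.6]
opening: 0.506
```

```bash
python3 - <<'E'
from h import *
s=st();R=np.array(s["tool_rot"]);print("base",s["ee_pos"]+R@BASE)
p,d=r.grab_frame("top");crop(p,465,195,80,60,10,"pics/n.png")
p,d=r.grab_frame("side");crop(p,130,90,80,60,10,"pics/ns.png")
E
```

```text
t 23.18 p [ 461.  -404.7   51.3] x [ 0.376  0.52  -0.767] y [ 0.814 -0.582  0.004] F [-17.9  -7.9  32.6] op 0.506 q [ 1.22  0.81 -0.33  1.6  -0.48  1.06  0.64]
base [ 446.39102224 -424.26869894   36.81195954]
```

View pics/ns.png

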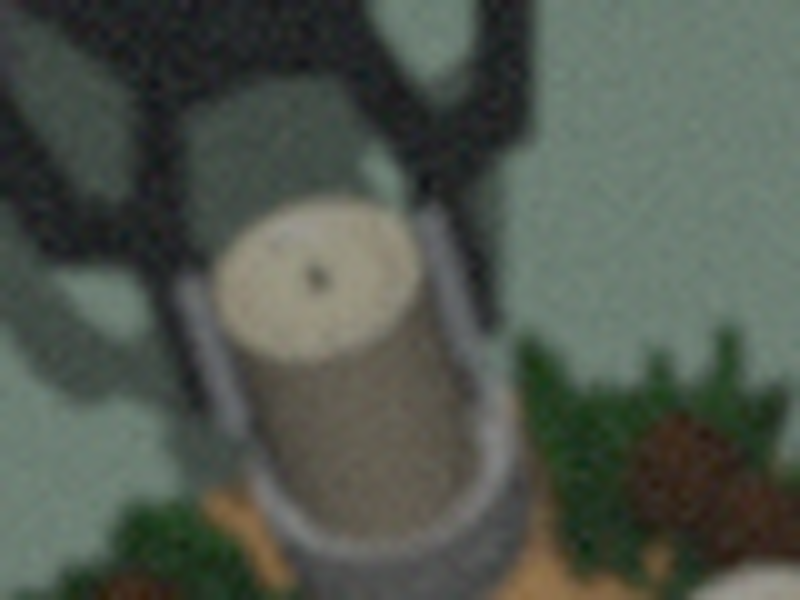

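Contact early (33 N, foot at about z 37): probably caught on the inner rim. Back up and measure.

play_rows:
  commands:
    - [[0,0,0,-0.15,0,-0.13,35],[0,0,0,-0.3,0,-0.26,35],[0,0,0,-0.3,0,-0.26,35]]

```text
t: 23.65
ee_pos: [461.8, -404.2, 71.7]
tool_rot: [[0.376, 0.814, -0.443], [0.52, -0.581, -0.626], [-0.767, 0.005, -0.642]]
contact_force: [-0.3, 0.7, -1.5]
opening: 0.505
```

```bash
python3 - <<'E'
from h import *
s=st();R=np.array(s["tool_rot"]);b=s["ee_pos"]+R@BASE;print("base",b)
cup=np.array([447.3,-420.5,0])
for n,(x0,y0) in(("top",(465,195)),("side",(130,90))):
    p,d=r.grab_frame(n);m=cv2.resize(p[y0:y0+60,x0:x0+80],(800,600),interpolation=2)
    for c,rad,z,col in((cup,26,44,(255,0,0)),(b,22,b[2]+65,(0,0,255)),(b,22,b[2],(0,255,0))):
        pts=np.array([(proj(n,np.r_[c[:2],0]+[rad*np.cos(t),rad*np.sin(t),z])-(x0,y0)+.5)*10 for t in np.linspace(0,6.28,60)]).astype(int)
        cv2.polylines(m,[pts],True,col,1)
    cv2.imwrite(f"pics/o_{n}.png",m[:,:,::-1])
E
```

```text
t 23.65 p [ 461.8 -404.2   71.7] x [ 0.376  0.52  -0.767] y [ 0.814 -0.581  0.005] F [-0.3  0.7 -1.5] op 0.505 q [ 1.22  0.79 -0.33  1.59 -0.48  1.09  0.62]
base [ 447.16505529 -423.74187734   57.26118619]
```

View pics/o_top.png

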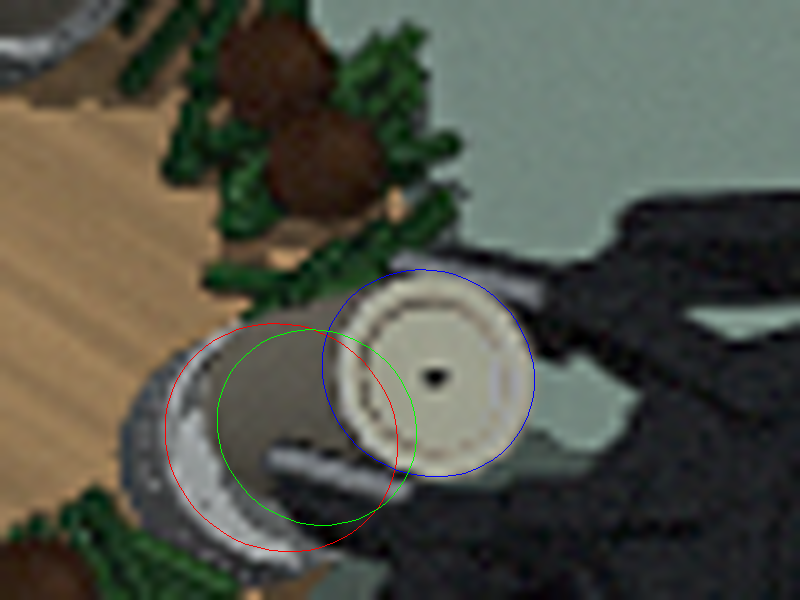

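View pics/o_side.png

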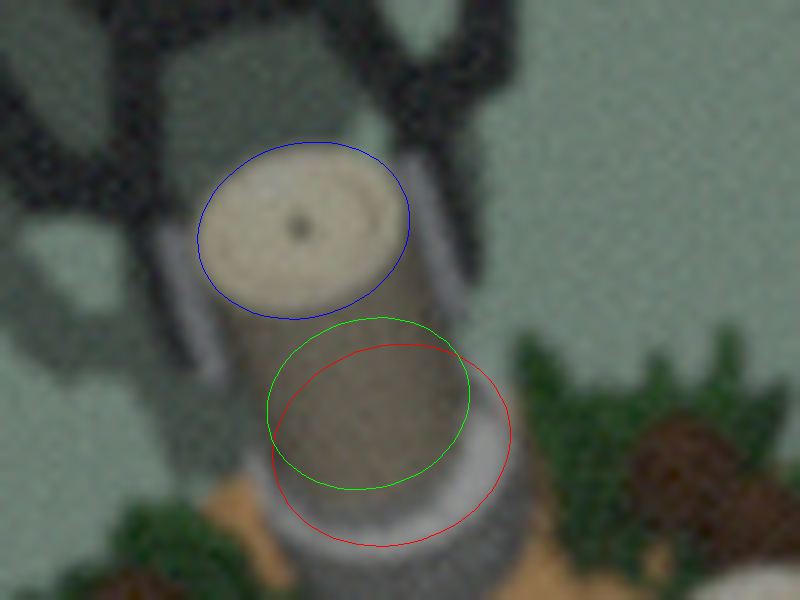

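```bash
python3 - <<'E'
from h import *
u=(130+300/10-.45,90+228/10-.45);w=(465+433/10-.45,195+377/10-.45)
print("top centre",tri(u,w),onz("side",*u,122),onz("top",*w,122))
E
python3 - <<'E'
import cv2,numpy as np
m=cv2.imread("pics/o_side.png")
E
python3 - <<'E'
from h import *
p,d=r.grab_frame("side");crop(p,145,100,45,45,13,"pics/q_side.png")
p2,d2=r.grab_frame("top");C=cloud("top",d2);Cs=cloud("side",d)
# fit the top disc plane and wall from depth
for n,c,img in(("side",Cs,p),("top",C,p2)):
    b=np.array([447,-423,0])
    m=(np.hypot(c[...,0]-b[0],c[...,1]-b[1])<19)&(c[...,2]>108)&(c[...,2]<136)
    q=c[m];A=np.c_[q[:,0]-b[0],q[:,1]-b[1],np.ones(len(q))];k=np.linalg.lstsq(A,q[:,2],rcond=None)[0]
    out=np.array([-.57,-.82]);print(n,len(q),"slopes xy",k.round(3),"slope outward",k[:2]@out,"centroid",q.mean(0).round(1))
E
```

```text
top centre (array([ 446.57023788, -425.58244885,  120.43863987]), np.float64(0.23024431564932485)) [ 447.21419713 -424.70650005  122.        ] [ 446.2330338  -424.85276031  122.        ]
side 196 slopes xy [5.40000e-02 1.20000e-01 1.21059e+02] slope outward -0.12920918617965169 centroid [ 445.7 -424.2  120.9]
top 248 slopes xy [  0.127   0.149 121.054] slope outward -0.19444759762424849 centroid [ 447.5 -423.7  121. ]
```

View pics/q_side.png

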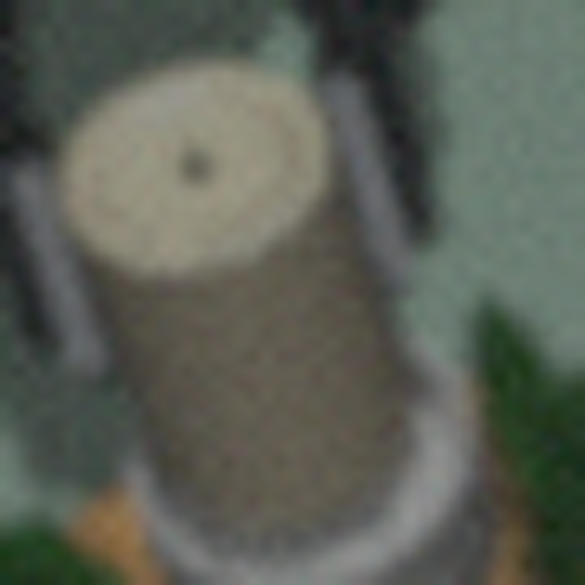

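```bash
python3 - <<'E'
from h import *
def footv(b,n="side"):
    P=np.array([proj(n,np.array(b)+[22*np.cos(t),22*np.sin(t),0]) for t in np.linspace(0,6.28,90)]);i=P[:,1].argmax();return P[i].round(1)
print("hover pred",footv([448.1,-419,150.3]),"obs",(90+345/5,60+283/5-.4))
print("54 pred",footv([447.4,-421.1,54.6]),"obs",(130+37.5,90+53.5-.4))
print("57 pred",footv([447.2,-423.7,57.3]),"obs",(145+250/13,100+545/13))
print("first lift pred",footv([585.2,15.5,151.4]),"obs",(220+455/6,220+420/6-.4))
E
```

```text
hover pred [157.3 115. ] obs (159.0, 116.19999999999999)
54 pred [166.6 139.8] obs (167.5, 143.1)
57 pred [165.5 138.5] obs (164.23076923076923, 141.9230769230769)
first lift pred [292.6 289.1] obs (295.8333333333333, 289.6)
```

play_rows:
  commands:
    - [[0,0,0,-0.3,0,-0.25,35],[0,0,0,-0.6,0,-0.5,35],[0,0,0,-0.77,0,-0.64,35],[0,0,0,-0.77,0,-0.64,35],[0,0,0,-0.77,0,-0.64,35]]

```text
t: 24.48
ee_pos: [460.5, -403.8, 120.3]
tool_rot: [[0.375, 0.814, -0.444], [0.521, -0.581, -0.625], [-0.767, 0.003, -0.642]]
contact_force: [0.1, -0.5, -2.5]
opening: 0.502
```

```bash
python3 - <<'E'
from h import *
s=st();R=np.array(s["tool_rot"]);bs=s["ee_pos"]+R@BASE;print("base",bs)
p,d=r.grab_frame("side");p2,d2=r.grab_frame("top");np.save("pics/r_s.npy",p);np.save("pics/r_t.npy",p2);crop(p,130,75,60,60,10,"pics/r_side.png");crop(p2,465,195,80,60,10,"pics/r_top.png")
C=cloud("top",d2);Cs=cloud("side",d);out=np.array([-.57,-.82])
for n,c in(("side",Cs),("top",C)):
  for b,z in((bs[:2],bs[2]+65),((564.8,-368),95),((459.3,-292.7),95)):
    m=(np.hypot(c[...,0]-b[0],c[...,1]-b[1])<18)&(abs(c[...,2]-z)<14)
    q=c[m];A=np.c_[q[:,0]-b[0],q[:,1]-b[1],np.ones(len(q))];k=np.linalg.lstsq(A,q[:,2],rcond=None)[0]
    print(n,len(q),k.round(3),"outward",(k[:2]@out).round(3))
E
```

```text
t 24.48 p [ 460.5 -403.8  120.3] x [ 0.375  0.521 -0.767] y [ 0.814 -0.581  0.003] F [ 0.1 -0.5 -2.5] op 0.502 q [ 1.22  0.73 -0.33  1.57 -0.48  1.16  0.58]
base [ 445.88236144 -423.36685108  105.79466101]
side 189 [5.10000e-02 9.70000e-02 1.70736e+02] outward -0.108
side 210 [-7.000e-02 -7.000e-03  9.241e+01] outward 0.046
side 209 [-3.2000e-02 -8.0000e-03  9.2079e+01] outward 0.025
top 243 [9.50000e-02 1.19000e-01 1.70171e+02] outward -0.151
top 206 [-6.0000e-03  2.5000e-02  9.2337e+01] outward -0.017
top 213 [1.0000e-03 5.0000e-02 9.2502e+01] outward -0.041
```

View pics/r_side.png

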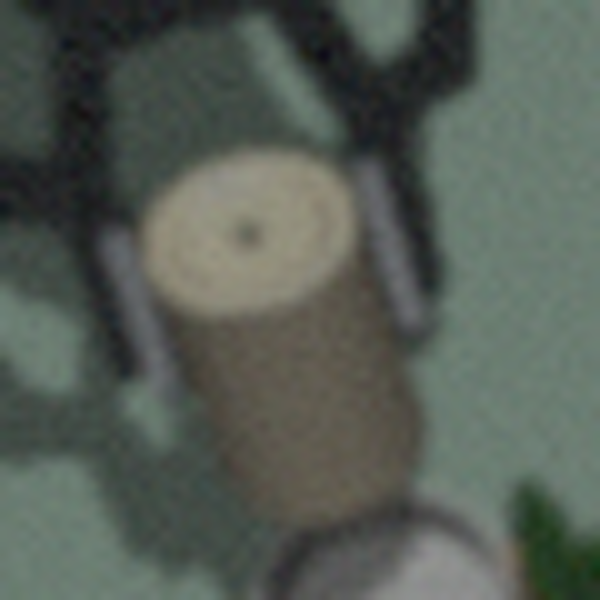

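View pics/r_top.png

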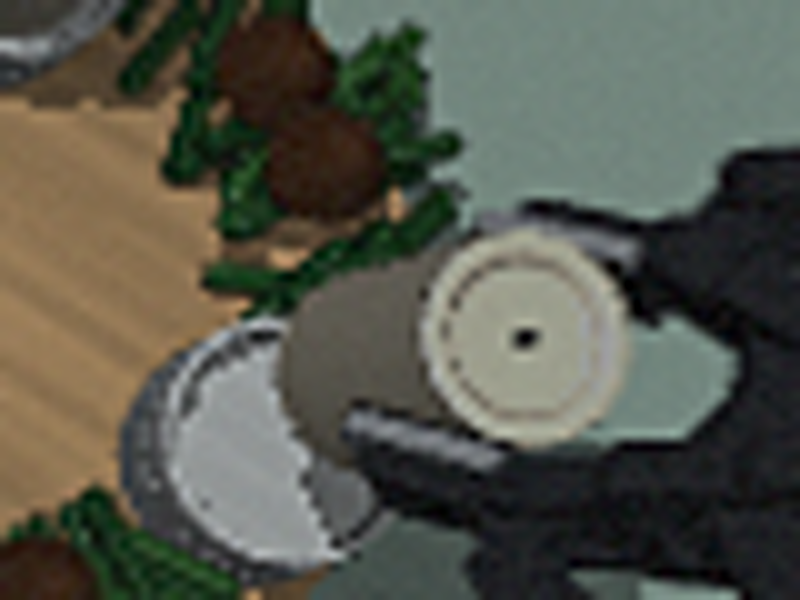

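```bash
cat > h2.py <<'E'
from h import *
R0=np.array([[0.375,0.814,-0.444],[0.521,-0.581,-0.625],[-0.767,0.003,-0.642]]);p0=np.array([460.5,-403.8,120.3])
u=(130+250/10-.45,75+234/10-.45);w=(465+525/10-.45,195+338/10-.45)
topc=(onz("side",*u,172.5)+onz("top",*w,172.5))/2
out=np.array([-.58,-.814,0])
n=np.array([0,0,1])+0.13*out;n/=np.linalg.norm(n)
base=topc-65*n
BASE2=R0.T@(base-p0);AX=R0.T@n
E
python3 - <<'E'
from h2 import *
print(tri(u,w),onz("side",*u,172.5),onz("top",*w,172.5),base,BASE2,AX)
# observed foot in side
b=base;e1=np.cross(n,[1,0,0]);e1/=np.linalg.norm(e1);e2=np.cross(n,e1)
for nm in("side","top"):
    P=np.array([proj(nm,b+22*(np.cos(t)*e1+np.sin(t)*e2)) for t in np.linspace(0,6.28,90)]);print(nm,"max v",P[P[:,1].argmax()].round(1),"min u",P[P[:,0].argmin()].round(1))
print("obs side",130+32-.5,75+53-.5,"obs top min u",465+27.8-.5,195+37-.5)
for L in(31,32,32.5,33,34):
    R=rot(54.5,L);a=R@AX;print(L,a.round(3))
R=rot(54.5,32.5)
for z in(106,56,):
    pp=np.array([447.2,-420.7,z])-R@BASE2;print(z,pp.round(1),row(pp,R))
E
```

```text
(array([ 445.50175931, -425.62614809,  168.87642293]), np.float64(0.8204867663343955)) [ 447.09326918 -423.64031673  172.5       ] [ 444.62597459 -423.71381443  172.5       ] [ 450.71976661 -416.85610384  108.04184711] [-1.06781435 -0.4122881  20.37222268] [-0.84331813  0.00307993 -0.53786352]
side max v [160.8 127.3] min u [152.2 120.4]
top max v [501.6 241.8] min u [491.4 230.5]
obs side 161.5 127.5 obs top min u 492.3 231.5
31 [0.018 0.02  1.   ]
32 [0.008 0.006 1.   ]
32.5 [ 0.003 -0.001  1.   ]
33 [-0.002 -0.008  1.   ]
34 [-0.012 -0.023  1.   ]
106 [ 457.8 -406.5  116. ] [0.007, -0.934, -0.015, 0.01, -0.01, 0.109]
56 [ 457.8 -406.5   66. ] [0.007, -0.934, -0.015, 0.776, -0.012, 0.752]
```

The tilt model (7.5° outward, since the grasp) reproduces the foot seen in both views within 1 px. So straighten the candle by leaning 32.5° instead of 40°.

play_rows:
  commands:
    - [[0,-0.45,0,0,0,0.05,35],[0,-0.93,0,0.01,-0.01,0.11,35],[0,-0.93,0,0.3,-0.01,0.35,35],[0,-0.93,0,0.6,-0.01,0.6,35],[0,-0.93,0,0.78,-0.01,0.75,35],[0,-0.93,0,0.78,-0.01,0.75,35],[0,-0.93,0,0.78,-0.01,0.75,35]]

```text
t: 25.45
ee_pos: [458.1, -406.7, 66.0]
tool_rot: [[0.315, 0.813, -0.489], [0.437, -0.582, -0.686], [-0.843, 0.002, -0.538]]
contact_force: [0.6, -0.4, -1.0]
opening: 0.502
```

```bash
python3 - <<'E'
from h2 import *
s=st();R=np.array(s["tool_rot"]);bs=s["ee_pos"]+R@BASE2;print("base",bs,"axis",R@AX)
cup=np.array([447.2,-420.7,0])
out2=out[:2]
for nm,(x0,y0) in(("top",(465,195)),("side",(130,90))):
    p,d=r.grab_frame(nm);c=cloud(nm,d)
    k0=(np.hypot(c[...,0]-bs[0],c[...,1]-bs[1])<18)&(abs(c[...,2]-bs[2]-63)<14);q=c[k0]
    k=np.linalg.lstsq(np.c_[q[:,0]-bs[0],q[:,1]-bs[1],np.ones(len(q))],q[:,2],rcond=None)[0];print(nm,k.round(3),(k[:2]@out2).round(3))
    m=cv2.resize(p[y0:y0+60,x0:x0+80],(800,600),interpolation=2)
    for cc,rad,z,col in((cup,26,44,(255,0,0)),(bs,22,bs[2]+65,(0,0,255)),(bs,22,bs[2],(0,255,0))):
        pts=np.array([(proj(nm,np.r_[cc[:2],0]+[rad*np.cos(t),rad*np.sin(t),z])-(x0,y0)+.5)*10 for t in np.linspace(0,6.28,60)]).astype(int)
        cv2.polylines(m,[pts],True,col,1)
    cv2.imwrite(f"pics/s_{nm}.png",m[:,:,::-1])
E
```

```text
t 25.45 p [ 458.1 -406.7   66. ] x [ 0.315  0.437 -0.843] y [ 0.813 -0.582  0.002] F [ 0.6 -0.4 -1. ] op 0.502 q [ 1.15  0.73 -0.29  1.63 -0.41  1.02  0.55]
base [ 447.43616529 -420.92664269   55.90916182] axis [ 3.27263008e-04 -7.67293536e-04  1.00024568e+00]
top [3.700e-02 2.000e-03 1.188e+02] -0.023
side [-5.9000e-02  3.9000e-02  1.1892e+02] 0.002
```

View pics/s_top.png

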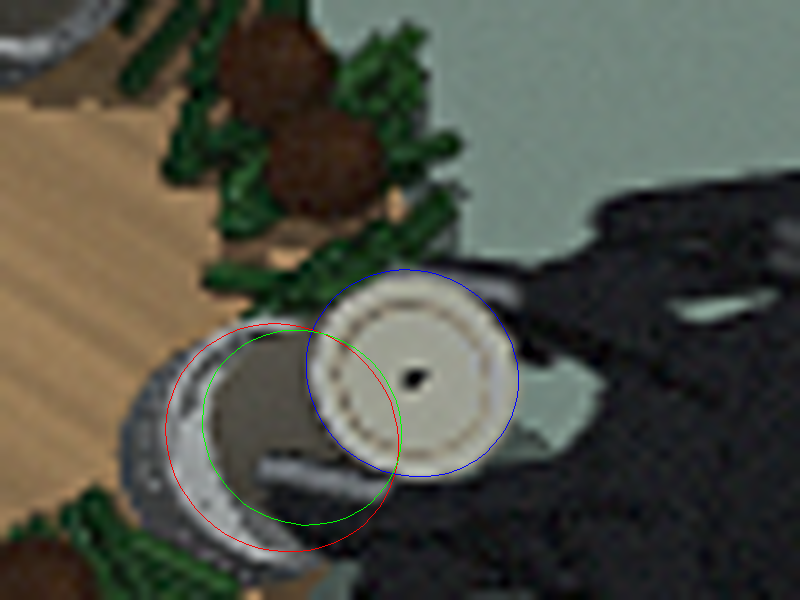

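View pics/s_side.png

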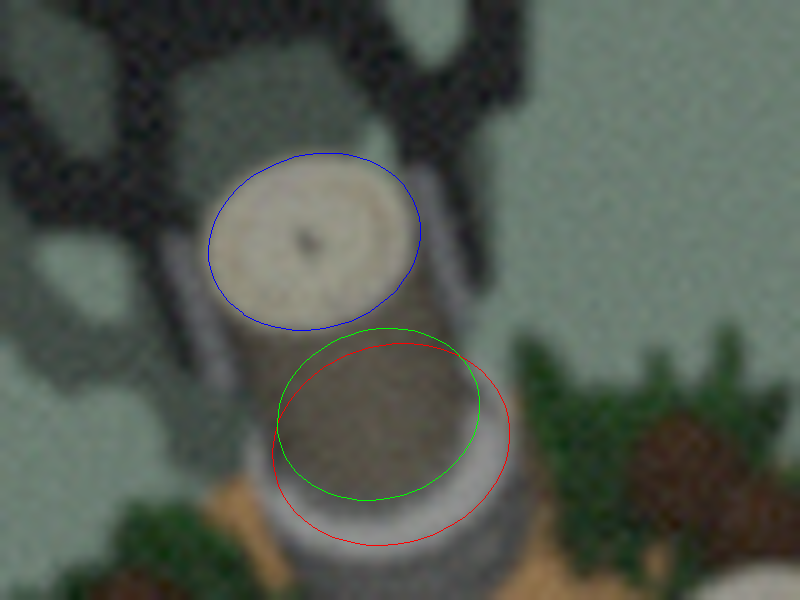

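Candle is now vertical (disc slopes ≈0) and centred. Lowering straight down.

play_rows:
  commands:
    - [[0,0,0,0.06,0,0.04,35],[0,0,0,0.12,0,0.08,35],[0,0,0,0.18,0,0.12,35],[0,0,0,0.24,0,0.155,35],[0,0,0,0.3,0,0.19,35],[0,0,0,0.34,0,0.22,35],[0,0,0,0.34,0,0.22,35]]

```text
t: 26.42
ee_pos: [458.1, -406.9, 46.0]
tool_rot: [[0.315, 0.814, -0.489], [0.436, -0.581, -0.687], [-0.843, 0.003, -0.538]]
contact_force: [-0.2, -0.1, -2.1]
opening: 0.499
```

No contact at foot z≈36, which is inside the cup below the rim. On down to the floor.

play_rows:
  commands:
    - [[0,0,0,0.025,0,0.015,35],[0,0,0,0.05,0,0.03,35],[0,0,0,0.075,0,0.05,35],[0,0,0,0.095,0,0.06,35],[0,0,0,0.095,0,0.06,35]]

```text
t: 27.05
ee_pos: [458.2, -406.8, 40.3]
tool_rot: [[0.315, 0.814, -0.489], [0.436, -0.581, -0.687], [-0.843, 0.003, -0.538]]
contact_force: [0.1, -0.7, -1.0]
opening: 0.502
```

play_rows:
  commands:
    - [[0,0,0,0.017,0,0.011,35],[0,0,0,0.034,0,0.022,35],[0,0,0,0.034,0,0.022,35]]

```text
t: 27.42
ee_pos: [458.4, -406.7, 39.6]
tool_rot: [[0.315, 0.814, -0.488], [0.437, -0.581, -0.687], [-0.843, 0.003, -0.539]]
contact_force: [-3.9, 1.2, 9.6]
opening: 0.502
```

```bash
python3 - <<'E'
from h2 import *
s=st();R=np.array(s["tool_rot"]);bs=s["ee_pos"]+R@BASE2;print("base",bs)
for nm,(x0,y0) in(("top",(465,195)),("side",(130,90))):
    p,d=r.grab_frame(nm);c=cloud(nm,d)
    k0=(np.hypot(c[...,0]-bs[0],c[...,1]-bs[1])<18)&(abs(c[...,2]-bs[2]-63)<14);q=c[k0]
    k=np.linalg.lstsq(np.c_[q[:,0]-bs[0],q[:,1]-bs[1],np.ones(len(q))],q[:,2],rcond=None)[0];print(nm,k.round(3))
    crop(p,x0,y0,80,60,10,f"pics/u_{nm}.png")
E
```

```text
t 27.43 p [ 458.4 -406.7   39.6] x [ 0.315  0.437 -0.843] y [ 0.814 -0.581  0.003] F [-3.9  1.2  9.6] op 0.502 q [ 1.15  0.76 -0.29  1.64 -0.42  0.98  0.57]
base [ 447.78153329 -420.93725425   29.50331341]
top [8.0000e-03 3.9000e-02 9.2409e+01]
side [-4.2000e-02  1.2000e-02  9.2123e+01]
```

View pics/u_side.png

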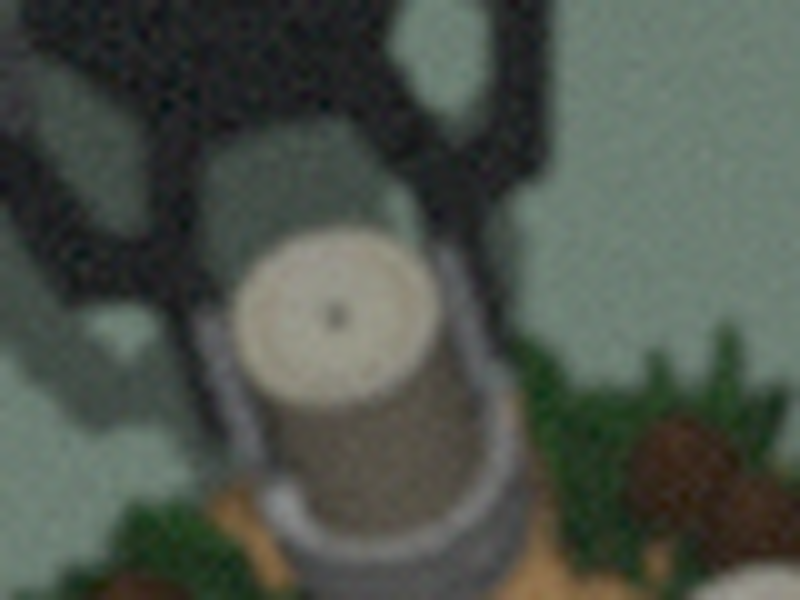

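View pics/u_top.png

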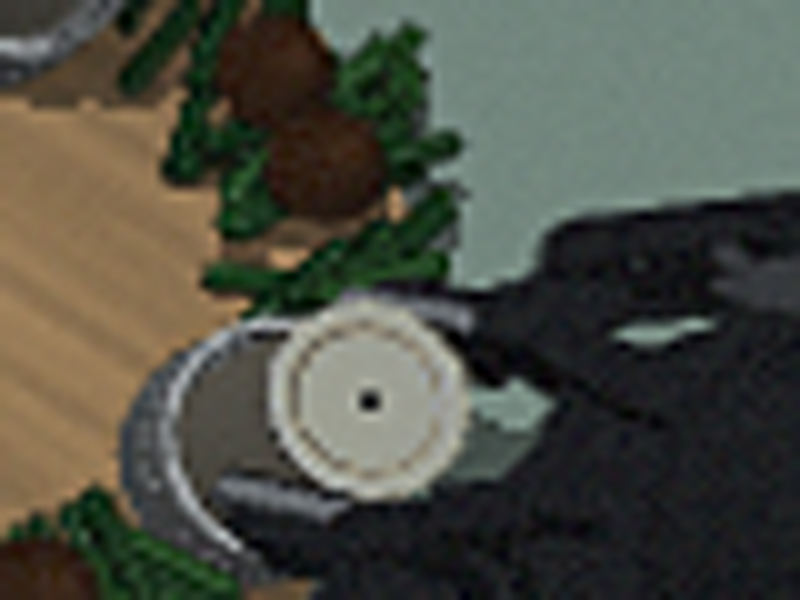

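Candle stands in the cup: its top height reads 92.3, the same as the two fixed candles. Release and withdraw.

play_rows:
  commands:
    - [[0,0,0,0,0,0,50],[0,0,0,0,0,0,58],[0,0,0,0,0,0,64],[0,0,0,0,0,0,64],[0,0,0,-0.3,0,0,64],[0,0,0,-0.8,0,0,64],[0,0,0,-1.5,0,0,64],[0,0,0,-2.3,0,0,64],[0,0,0,-3,0,0,64],[0,0,0,-3.5,0,0,64],[0,0,0,-3.5,0,0,64]]

```text
t: 28.9
ee_pos: [402.5, -485.6, 189.2]
tool_rot: [[0.317, 0.812, -0.489], [0.432, -0.583, -0.688], [-0.844, 0.007, -0.536]]
contact_force: [1.3, 1.7, -0.7]
opening: 0.75
```

```bash
python3 - <<'E'
from h2 import *
st()
p,d=r.grab_frame("top");cv2.imwrite("pics/z_top.png",p[:,:,::-1])
p,d=r.grab_frame("side");cv2.imwrite("pics/z_side.png",p[:,:,::-1]);crop(p,110,90,120,120,5,"pics/z_w.png")
E
```

```text
t 28.9 p [ 402.5 -485.6  189.2] x [ 0.317  0.432 -0.844] y [ 0.812 -0.583  0.007] F [ 1.3  1.7 -0.7] op 0.75 q [ 1.24  0.65 -0.25  1.41 -0.38  1.34  0.54]
```

View pics/z_top.png

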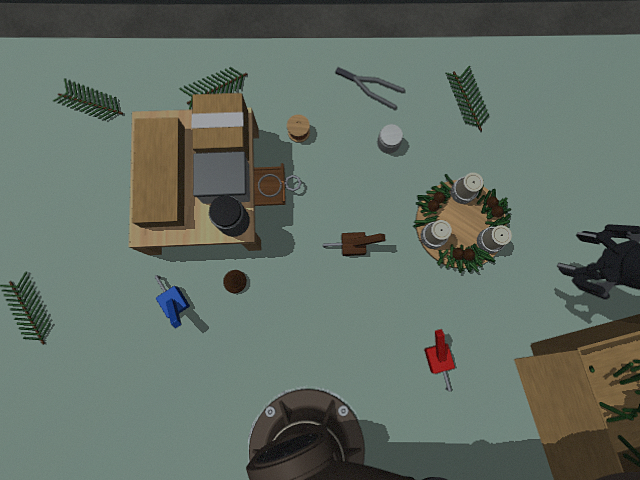

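View pics/z_side.png

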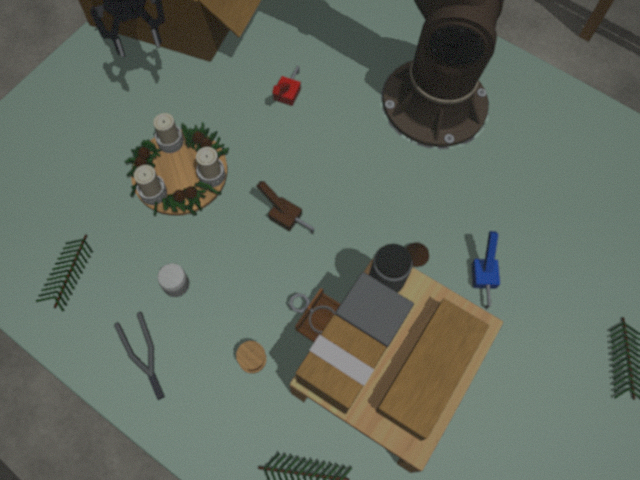

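View pics/z_w.png

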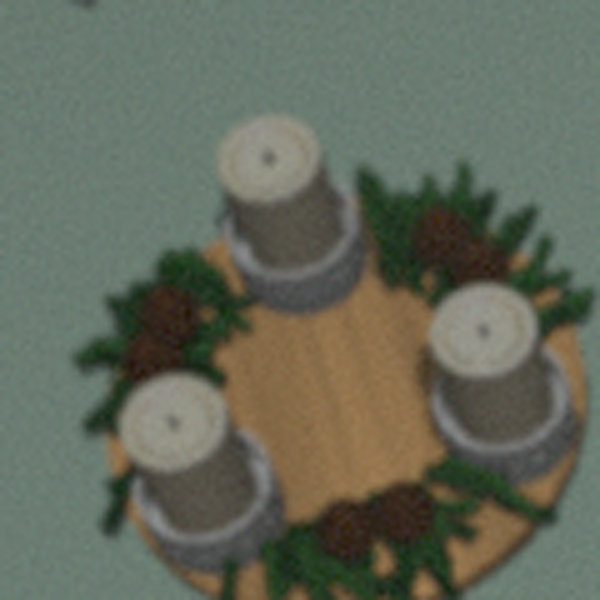

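```bash
python3 - <<'E'
from h import *
a=cv2.imread("pics/e_top.png");b=cv2.imread("pics/z_top.png")
print("tray front/eye diff",cv2.absdiff(a[165:200,282:306],b[165:200,282:306]).mean(),"bg",cv2.absdiff(a[300:335,300:324],b[300:335,300:324]).mean())
print(r.finish_job())
E
```

```text
tray front/eye diff 3.5833333333333335 bg 3.802380952380952
the job is handed in; nothing more can be done
None
```

I caught the tray's eye with the brown hooked rod and drew the tray out to its stop (17.5 N on the rod there). I set the rod down on heel and tip around (440, -90) mm, clear of shelf, tray and wreath. Then I took the candle out, lowered it into the empty cup and let go. The job was handed in at about 29 s, with the gripper clear of everything.

**Last checks:**
- The candle stands upright in the cup. Its top height reads the same as the two fixed candles, and the top disc was level just before I let go.
- The tray front and eye had not moved since the pull.
- The pine cone, spool and tin look unmoved in the before and after pictures.

**What disagreed or went wrong:**
- **Finger length:** the visible fingertips lie about 25 mm behind the reported TCP at a 40 mm opening. I allowed for that in both grasps.
- **First lowering:** it caught the cup rim with about 33 N, because the candle sat tilted roughly 7.5° in the grip. I lifted it, straightened it by leaning the gripper less, and the second lowering met nothing until about 10 N on the cup floor.
- **Cameras:** the two views differed from each other by 2–4 mm, so I used the mean for most points.

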